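Turn a sample box on the label reader and press it home

ROBOT

A 6-joint arm with a two-finger parallel gripper is mounted at the origin on a cart in front of the work surface, level with it; the furniture and walls round the work are solid. World frame = base frame: x ahead of the robot, y to its left, z up, the work surface at z = 0. Lengths are in m, angles in rad, forces in N, time in s.
With the tool pointing down it reaches from about 0.35 to 0.975 m from the base axis. Payload 4.9 kg.
Tool frame: the origin (TCP) lies at the very end of the fingers, on their centre line; the grasp point (between the pads) lies 19 mm behind it; z points along the fingers, y is the direction in which the jaws open and shut (so a half turn about z gives the same grasp; the last joint's range is limited). The gripper opens to 85 mm and grips with 20 to 120 N. Pads are 22 mm wide; open, the fingers measure 114 mm over their backs; the gripper's body (76 mm by 85 mm) begins 54 mm behind the grasp point. The pads swing forward as they close: fully open they stand 13 mm farther back than shut.
Start: joints at [-1.403, 0.053, 1.613, -0, 1.476, -0.119], TCP at [0.177, -0.599, 0.231] pointing down, gripper open.
Joint ranges: [-3.01, 3.01], [-1.01, 2.22], [0.06, 2.58], [-1.02, 4.17], [0.09, 2.62], [-3.14, 3.14]. Speed limits (rad/s): [2.57, 2.57, 3.14, 3.14, 3.14, 3.14].

INTERFACE

Orientations are given as a unit quaternion [w, x, y, z].
In Python, from plant import state, eyes, job_done gives the robot as it stands.
- The arm moves only by the tool apply_moves, never from a script. Its argument "commands" is a list of rows, each an object with "linear": the shift along the tool's x, y, z in m, a list of three; "delta_rot": the turn, a rotation vector about the tool's x, y, z in degrees, a list of three; "fingers": the closure in counts, from 0 (fully open) to 255 (shut). In form: [{"linear": [x, y, z], "delta_rot": [wx, wy, wz], "fingers": fingers}, ...]. A call has exactly 8 rows; each row is the pose to reach, as a shift and turn from the pose commanded when the call began, along the tool's axes at that moment; what a row does not reach only later rows make up. A row lasts 1/10 s, in which the tool goes at most 50 mm and 8.59 degrees, less where a joint would pass 70% of its speed; a pose out of reach is approached as far as the arm can. A call with a gripper value outside its range is refused whole. The fingers move at their own pace and stop on an object; the grip force is fixed at half the most. Time passes only in rows, so rows that repeat a pose let the fingers close, or fill a call up. It gives the time, the measured TCP pose, the force and the opening at its end, in the units of the state.
- state(): the state, without advancing time (a new reading comes with each control period).
- eyes.grab_frame(name): name is "scene" or "top"; returns the picture (480x640x3 uint8, red, green, blue); there is no depth.
- eyes.camera_params(name): a dict with "fx", "fy", "cx", "cy" (pixels), "k1" (the pictures are not rectified: a ray, as slopes to the right and down, at radius r is drawn at 1 + k1 r^2 times it, then the intrinsics apply), "position" and "rotation" of the camera in the world. Camera axes: x right, y down, z forward; pixel columns grow to the right and rows downward; lengths in m; the calibration is good to about 2 mm. A picture is of the moment at which its call begins. camera_params takes no time and is no camera call.
- job_done(): hands the job in, once; it reports no verdict.
The state is a dict: "time": time; "joint_pos": joint angles; "joint_vel": joint speeds; "joint_efforts": joint torques, N m; "tool_pos": TCP position; "tool_rot": TCP orientation; "contact_force": force on the tool from outside, world axes, zero at the start; "ft_torque": the same for the moment, N m; "gripper_width": opening from 0.0 (shut) to 1.0 (fully open).
Only numpy, scipy, OpenCV 4.12 (cv2) and the standard library are available. Lean on these libraries where they do the work, as an engineer would, in place of code of your own. Each camera call takes 0.05 s, during which the arm holds its last target.

TASK

The square sample tube box on the label reader stands a quarter turn wrong: its label looks towards the robot instead of at the reading head. Keep it flat on the bed and, pushing gently, swing it a quarter turn counter-clockwise (seen from above) against the round corner post until it lies along the guide rail, then slide it past the sprung side roller and press it fully home: at least 8 N on the two back stops, whose set depth must be felt for, beyond what it takes to slide the box, for half a second. Never push harder than 25 N, leave the other things alone and let go of the box.

Things in the scene. Friction and masses are not known exactly. Their poses are not given: they have to be found in the camera images.
- reader: Label reader, fixed. Origin on the bench top under the axis of the corner post; x points along the guide rail to the reading head (to the right, seen from the robot), y away from the robot, z up (all mm below are in this frame). Flat metal bed, top at z 12, x -135 to 185, y -160 to 24. Reading head: pale housing, x 176 to 238, y -139 to 19, 92 high. Dark housing of the side roller: x 87 to 123, y -159 to -136, top z 48.
- corner_post: Fixed upright round steel post at the open front end of the guide rail, 20 mm diameter, top 64 mm above the bench. Origin on the bench top under its axis, axes as the reader. Its -y side is in line with the face of the guide rail.
- side_rail: Fixed metal guide rail behind the post. Origin and axes as the reader; its flat face at y -10 looks to -y, x 6 to 156, top 40 mm above the bench.
- roller_slide (a joint): Sprung side roller, black, upright, 14 mm diameter, z 20 to 44, opposite the rail; its axis is at x 105, y -113 in the reader's frame when free. Value: how far (m, 0 to 0.008) it is pushed out to -y; spring 2 N plus 0.5 N per mm. It stands 4 mm into the path of the box, which takes 4 to 11 N to slide in past it if it is pushed straight along the rail.
- back_stop: Two round steel stop buttons, 16 mm diameter, on adjusting screws in front of the reading head, at y -20 and y -100, z 46, flat faces to -x (reader's frame). Both are screwed to one depth and locked, but for each run anywhere from x 156 to 164; this depth is not measured and must be felt for. Rigid. The origin given here is the reader's, with its axes.
- home (a point): Nominal place of the box's centre when home: in the reader's frame x 110, y -60, 37 mm above the bench; along x the true place is up to 4 mm off, as the back stops are set. Axes as the reader.
- tube_box: Square box of capped tubes, 100 x 100 x 50 mm high, upright corners rounded at 10 mm, about 0.4 kg, too wide to grip. Origin: centre of its underside. Its x axis points out through the side with the paper label: at the start to the reader's -y, when home to the reader's +x. At the start it stands at x < 0, its +y side facing the post and 5 to 35 mm from it, its middle at y -28 to -42.
- box_center (a point): Centre of the box, 25 mm above its underside; axes as the box.
- label (a point): Middle of the label side of the box, 50 mm from the centre along the box's x axis.
- small_beaker: Glass beaker, 46 x 50 x 64 mm high, standing beyond the reading head. Origin at the middle of its base. To be left alone.
- big_beaker: Glass beaker, 73 x 70 x 94 mm high, standing left of the reader. Origin at the middle of its base. To be left alone.
- blue_tube: Blue capped tube, 25 diameter, 68 mm high, standing left of the corner post. Origin at the middle of its base. To be left alone.
- pen: Marker pen, 133 mm long, lying left of the reader. Origin at its middle, underside. To be left alone.
- stopper: Red rubber stopper, 25 mm diameter, 24 mm high, standing left of the reader. Origin at the middle of its base. To be left alone.

How it is judged:
On the way, in this order (a step that is already met when the one before it is completed fails the run):
1. the box is part turned (30 to 60 degrees) while it bears on the corner post (angle between the x axis of tube_box and the x axis of reader, either way round between 0.52 and 1.05 rad and contact force between tube_box and corner_post above 0.3 N), for 0.05 s.
2. the quarter turn is made: label side to the reading head, the box lying along the guide rail within 6 mm and 5 degrees (angle between the x axis of tube_box and the x axis of reader, either way round below 0.09 rad and y of box_center in the frame of home between -0.006 and 0.006 m and x of home in the frame of tube_box above 0.004 m), for 0.1 s.
3. the box is pressed against the back stops with at least 8 N (contact force between tube_box and back_stop above 8 N and angle between the x axis of tube_box and the x axis of reader, either way round below 0.05 rad), for 0.5 s.
At the end, for the whole second after the job is handed in: The box is at rest, flat on the bed, label side to the reading head, in the nest at the back stops: its centre within 2 mm of its home place across the rail, within 6 mm of the nominal place along it (the stops are set up to 4 mm off), square to the reader within 0.03 rad (x of box_center in the frame of home between -0.006 and 0.006 m and y of box_center in the frame of home between -0.002 and 0.002 m and z of box_center in the frame of home between -0.002 and 0.002 m and angle between the x axis of tube_box and the x axis of reader, either way round below 0.03 rad and x of label in the frame of home above 0.03 m and angle between tube_box's own z axis and vertical below 0.03 rad and linear speed of tube_box below 0.01 m/s); the robot touches nothing.
It fails at once if the box is pushed with more than 25 N (contact force between any of the fingers, the arm and tube_box above 25 N).
It fails at once if the box is lifted more than 6 mm or tipped by more than 7 degrees (z of box_center in the frame of home above 0.006 m or angle between tube_box's own z axis and vertical above 0.12 rad).
It fails at once if a bystander is moved by more than 15 mm (distance of any of small_beaker, big_beaker, blue_tube, pen, stopper from where it was at the start of the episode above 0.015 m).
It also fails if it takes over 72 s, if anything falls off the work surface, if the arm or the gripper's body presses on something with over 40 N, if the wrist force passes 120 N, or if a joint passes its speed limit or range.

## Working session

There is one attempt and no reset: what is moved stays moved. The work goes in short steps, Python scripts to look and compute and a tool call to move; the robot and the scene stay as the last step left them, time stands still between calls to the robot, and variables do not carry over. Pictures are saved under pics/ and viewed, and the job is handed in when it is done.

Besides the shell and the picture viewer there is one more tool, called after "Emit:" in YAML: its name, and indented under it one key for each argument. apply_moves: Moves the arm, as the interface text tells. Its arguments: {"type":"object","properties":{"commands":{"type":"array","items":{"type":"object","properties":{"linear":{"type":"array","items":{"type":"number"}},"delta_rot":{"type":"array","items":{"type":"number"}},"fingers":{"type":"number"}}}}},"required":["commands"]}

```bash
ls; mkdir -p pics; python3 - <<'E'
from plant import state, eyes
import cv2
print(state())
for n in("scene","top"):
    print(eyes.camera_params(n)); cv2.imwrite(f"pics/{n}0.png",eyes.grab_frame(n)[:,:,::-1])
E
```

```text
pics
{'time': 0.0, 'joint_pos': array([-1.40297605e+00,  5.33730997e-02,  1.61428001e+00,  3.25736800e-07,
        1.47599832e+00, -1.18986514e-01]), 'joint_vel': array([ 0.0007778 ,  0.00094605,  0.00154084,  0.00021589,  0.00060718,
       -0.00029759]), 'joint_efforts': array([-8.93162123e-04, -3.93686235e+01, -3.70179391e+01, -2.49434142e-04,
        6.94626564e-03, -7.35982326e-06]), 'tool_pos': array([ 0.17671165, -0.59885518,  0.2300613 ]), 'tool_rot': array([-1.02908878e-03,  9.89734819e-01,  1.42912308e-01, -2.49699657e-05]), 'contact_force': array([-0.37609886,  0.56644675,  0.89304698]), 'ft_torque': array([-0.03610399,  0.00409078,  0.01900401]), 'gripper_width': 1.001438701104889}
{'fx': 561.3715467924636, 'fy': 561.3715467924636, 'cx': 319.7373902875913, 'cy': 242.96571291425485, 'k1': -0.10441124091951627, 'position': array([0.03890077, 1.0723833 , 0.72604922]), 'rotation': array([ 0.12008865, -0.21489953,  0.85138846, -0.4631788 ])}
{'fx': 454.91686314343286, 'fy': 454.91686314343286, 'cx': 316.5993877395221, 'cy': 233.31987547016536, 'k1': -0.06637477960537426, 'position': array([0.37874969, 0.16332134, 0.94890186]), 'rotation': array([-0.06298465,  0.70476667, -0.7045859 ,  0.05381063])}
```

View pics/scene0.png

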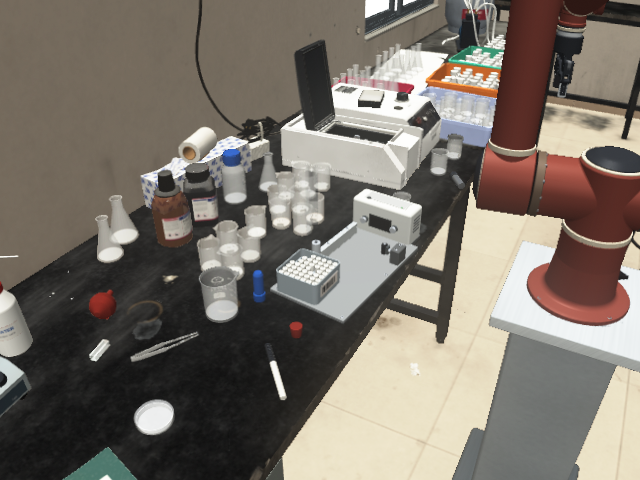

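View pics/top0.png

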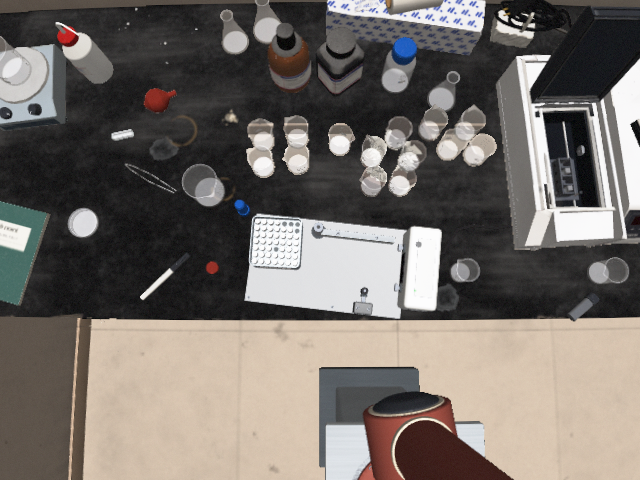

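The top view shows the reader bed at about (245-405, 215-315), the box at (275,243), the post at (318,229), the roller housing at (363,303) and the head at (420,270). I'll zoom in to get precise pixel positions.

```bash
cat > h.py <<'E'
import numpy as np, cv2
from scipy.spatial.transform import Rotation as R
from plant import state, eyes
def cam(n):
    p=eyes.camera_params(n); q=p['rotation']; return p,R.from_quat([q[1],q[2],q[3],q[0]]).as_matrix()
def ray(n,uv):
    p,M=cam(n); K=np.array([[p['fx'],0,p['cx']],[0,p['fy'],p['cy']],[0,0,1.]])
    uv=np.asarray(uv,float).reshape(-1,1,2)
    s=cv2.undistortPoints(uv,K,np.array([p['k1'],0,0,0.]),None,None).reshape(-1,2)
    return p['position'],np.c_[s,np.ones(len(s))]@M.T
def plane(n,uv,z):
    o,d=ray(n,uv); t=(z-o[2])/d[:,2]; return o+d*t[:,None]
def proj(n,P):
    p,M=cam(n); c=(np.asarray(P,float).reshape(-1,3)-p['position'])@M; s=c[:,:2]/c[:,2:]
    r2=(s**2).sum(1,keepdims=True); s=s*(1+p['k1']*r2)
    return s*[p['fx'],p['fy']]+[p['cx'],p['cy']]
E
python3 - <<'E'
import cv2
a=cv2.imread('pics/top0.png')[200:325,235:450]; cv2.imwrite('pics/topz.png',cv2.resize(a,None,fx=3.7,fy=3.7,interpolation=cv2.INTER_CUBIC))
a=cv2.imread('pics/scene0.png')[180:325,260:430]; cv2.imwrite('pics/scz.png',cv2.resize(a,None,fx=4,fy=4,interpolation=cv2.INTER_CUBIC))
E
```

```text
(no output)
```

View pics/topz.png

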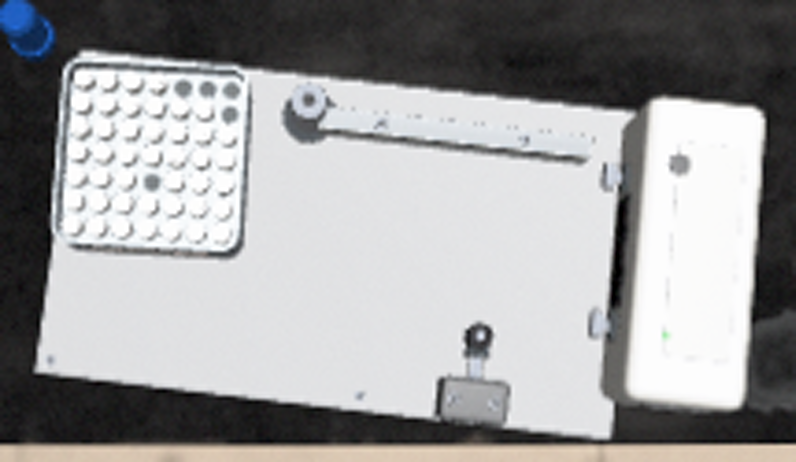

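View pics/scz.png

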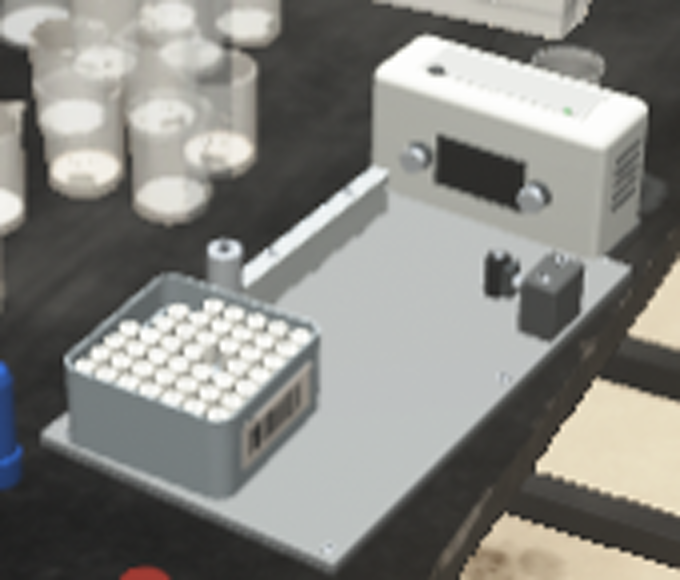

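```bash
cat > m.py <<'E'
from h import *
def z2p(a): return (np.array(a)+.5)/3.7-.5+[235,200]
pts=[((36,374),12,(-135,-160)),((611,438),12,(185,-160)),((80,52),12,(-135,24)),((309,100),64,(0,0)),((480,335),44,(105,-113))]
W=[];L=[]
for a,z,l in pts:
    w=plane('top',z2p(a),z/1000)[0][:2]; W.append(w); L.append(np.array(l)/1000)
W=np.array(W);L=np.array(L);wm=W.mean(0);lm=L.mean(0)
H=(L-lm).T@(W-wm);U,_,Vt=np.linalg.svd(H);Rm=Vt.T@np.diag([1,np.linalg.det(Vt.T@U.T)])@U.T
t=wm-Rm@lm
print("origin",t,"yaw deg",np.degrees(np.arctan2(Rm[1,0],Rm[0,0])))
print("resid mm",(1000*(W-(L@Rm.T+t))).round(1))
c=[(62,60),(248,67),(241,253),(53,243)]
b=np.array([plane('top',z2p(a),.062)[0][:2] for a in c])
bl=(b-t)@Rm*1000
print("box corners reader",bl.round(1),bl.mean(0), "edges",np.linalg.norm(np.roll(bl,-1,0)-bl,axis=1))
print("edge ang",np.degrees(np.arctan2(*(bl[1]-bl[0])[::-1])),np.degrees(np.arctan2(*(bl[2]-bl[3])[::-1])))
# check scene camera
g=np.array([t@np.eye(2)])
for a,z,l in pts:
    w=Rm@(np.array(l)/1000)+t; print(l,(4*(proj('scene',[*w,z/1000])[0]-[260,180]+.5)-.5).round(1))
E
python3 m.py
```

```text
origin [0.5394976 0.1721461] yaw deg -96.2701113498367
resid mm [[ 0.1 -0.4]
 [ 0.5  0.9]
 [-0.9 -0.7]
 [ 0.3 -0.3]
 [ 0.1  0.5]]
box corners reader [[-134.7    8.1]
 [ -34.4   15. ]
 [ -26.5  -84.8]
 [-126.3  -90.6]] [-80.48129586 -38.06791259] edges [100.54681267 100.17716709  99.91671344  98.98224729]
edge ang 3.9777956796305993 3.2877629233172443
(-135, -160) [339.7 565.9]
(185, -160) [636.3 266.6]
(-135, 24) [ 42.9 434.9]
(0, 0) [228.  249.7]
(105, -113) [501.8 257.5]
```

```bash
cat >> h.py <<'E'
T0=np.array([.5395,.1721]); YR=-96.27
RR=np.array([[np.cos(np.radians(YR)),-np.sin(np.radians(YR))],[np.sin(np.radians(YR)),np.cos(np.radians(YR))]])
def r2w(p): return RR@(np.array(p)/1000)+T0
def w2r(w): return (np.array(w)[...,:2]-T0)@RR*1000
def rotd(psi,tilt):
    # tool -x points along reader direction psi (deg), tip leads by tilt deg toward -x
    a=np.radians(psi+YR+180); x=np.array([np.cos(a),np.sin(a),0]); z=np.array([0,0,-1.]); y=np.cross(z,x)
    return R.from_matrix(np.c_[x,y,z])*R.from_rotvec([0,-np.radians(tilt),0])
def cur():
    s=state(); q=s['tool_rot']; return s['tool_pos'],R.from_quat([q[1],q[2],q[3],q[0]])
def row(p,Rt,base=None):
    P,Q=base or cur(); l=Q.inv().apply(np.array(p)-P); r=(Q.inv()*Rt).as_rotvec()
    return l.round(4).tolist(),np.degrees(r).round(2).tolist()
E
python3 - <<'E'
from h import *
for n,uv,z in [('stopper',(212,268),.024),('pen1',(143,298),.01),('pen2',(187,256),.01),('tube',(241,206),.06),('bigbk base',(210,192),0),('bigbk top',(200,180),.094),('dev',(515,248),.1)]:
    w=plane('top',uv,z)[0]; print(n,w.round(3),w2r(w).round(0))
P,Q=cur()
via=[.42,-.2,.23]; tgt=[*r2w((-170,-42)),.15]
print(tgt)
print(row(via,rotd(3.6,3))); 
Rt=rotd(3.6,3); print(row(tgt,Rt))
E
```

```text
stopper [0.461 0.39  0.024] [-208. -102.]
pen1 [0.4   0.536 0.01 ] [-347. -179.]
pen2 [0.488 0.447 0.01 ] [-268.  -82.]
tube [0.583 0.327 0.06 ] [-159.   26.]
bigbk base [0.628 0.407 0.   ] [-243.   62.]
bigbk top [0.628 0.403 0.094] [-239.   62.]
dev [ 0.492 -0.202  0.1  ] [377.  -6.]
[np.float64(0.5163175884966349), np.float64(0.3456700890040927), 0.15]
([0.3462, -0.3138, 0.0008], [-1.94, -2.69, -70.88])
([0.5929, -0.8098, 0.0818], [-1.94, -2.69, -70.88])
```

Emit:
apply_moves:
  commands:
    - {"linear": [0.346,-0.314,0],"delta_rot": [-1.9,-2.7,-70.9],"fingers": 255}
    - {"linear": [0.346,-0.314,0],"delta_rot": [-1.9,-2.7,-70.9],"fingers": 255}
    - {"linear": [0.346,-0.314,0],"delta_rot": [-1.9,-2.7,-70.9],"fingers": 255}
    - {"linear": [0.346,-0.314,0],"delta_rot": [-1.9,-2.7,-70.9],"fingers": 255}
    - {"linear": [0.346,-0.314,0],"delta_rot": [-1.9,-2.7,-70.9],"fingers": 255}
    - {"linear": [0.346,-0.314,0],"delta_rot": [-1.9,-2.7,-70.9],"fingers": 255}
    - {"linear": [0.346,-0.314,0],"delta_rot": [-1.9,-2.7,-70.9],"fingers": 255}
    - {"linear": [0.346,-0.314,0],"delta_rot": [-1.9,-2.7,-70.9],"fingers": 255}

```text
time: 0.9
tool_pos: [0.3853, -0.2558, 0.2309]
tool_rot: [0.018, 0.734, 0.678, -0.019]
contact_force: [0.2, -1.5, -0.3]
gripper_width: 0.001
```

```bash
python3 - <<'E'
from h import *
print(cur()[0]); print(row([*r2w((-165,-45)),.15],rotd(3.6,3)), row([*r2w((-165,-45)),.042],rotd(3.6,3)))
E
```

```text
[ 0.38528399 -0.25581605  0.23094875]
([0.6085, 0.0798, 0.049], [-0.06, 0.02, -1.87]) ([0.6142, 0.0797, 0.1569], [-0.06, 0.02, -1.87])
```

Emit:
apply_moves:
  commands:
    - {"linear": [0.05,0.007,0.0],"delta_rot": [0,0,-1.9],"fingers": 255}
    - {"linear": [0.1,0.013,0.0],"delta_rot": [0,0,-1.9],"fingers": 255}
    - {"linear": [0.15,0.02,0.0],"delta_rot": [0,0,-1.9],"fingers": 255}
    - {"linear": [0.2,0.026,0.0],"delta_rot": [0,0,-1.9],"fingers": 255}
    - {"linear": [0.25,0.033,0.0],"delta_rot": [0,0,-1.9],"fingers": 255}
    - {"linear": [0.299,0.04,0.0],"delta_rot": [0,0,-1.9],"fingers": 255}
    - {"linear": [0.348,0.046,0.0],"delta_rot": [0,0,-1.9],"fingers": 255}
    - {"linear": [0.397,0.052,0.0],"delta_rot": [0,0,-1.9],"fingers": 255}

```text
time: 1.7
tool_pos: [0.47, 0.1346, 0.2101]
tool_rot: [0.018, 0.725, 0.688, -0.019]
contact_force: [0.5, -1.4, 0.2]
gripper_width: 0.001
```

```bash
python3 - <<'E'
from h import *
print(cur()[0]); print(row([*r2w((-165,-45)),.15],rotd(3.6,3)), row([*r2w((-165,-45)),.042],rotd(3.6,3)))
E
```

```text
[0.46999015 0.13459752 0.21013196]
([0.2112, 0.0322, 0.049], [-0.07, 0.02, -0.27]) ([0.2169, 0.0323, 0.1569], [-0.07, 0.02, -0.27])
```

Emit:
apply_moves:
  commands:
    - {"linear": [0.05,0.008,0.012],"delta_rot": [0,0,-0.3],"fingers": 255}
    - {"linear": [0.098,0.015,0.024],"delta_rot": [0,0,-0.3],"fingers": 255}
    - {"linear": [0.146,0.022,0.036],"delta_rot": [0,0,-0.3],"fingers": 255}
    - {"linear": [0.194,0.029,0.045],"delta_rot": [0,0,-0.3],"fingers": 255}
    - {"linear": [0.211,0.032,0.049],"delta_rot": [0,0,-0.3],"fingers": 255}
    - {"linear": [0.213,0.032,0.08],"delta_rot": [0,0,-0.3],"fingers": 255}
    - {"linear": [0.215,0.032,0.11],"delta_rot": [0,0,-0.3],"fingers": 255}
    - {"linear": [0.216,0.032,0.13],"delta_rot": [0,0,-0.3],"fingers": 255}

```text
time: 2.5
tool_pos: [0.5113, 0.339, 0.0661]
tool_rot: [0.017, 0.723, 0.69, -0.021]
contact_force: [-1.3, -0.3, -0.4]
gripper_width: -0.004
```

```bash
python3 - <<'E'
from h import *
p=cur()[0];print(p,w2r(p)); print(row([*r2w((-165,-45)),.042],rotd(3.6,3)),row([*r2w((-150,-45)),.042],rotd(3.6,3)))
cv2.imwrite('pics/a1.png',eyes.grab_frame('scene')[:,:,::-1])
a=eyes.grab_frame('top')[150:350,200:450]; cv2.imwrite('pics/a2.png',cv2.resize(a,None,fx=3,fy=3)[:,:,::-1])
E
```

```text
[0.51128275 0.33895493 0.06614073] [-162.77513423  -46.27132887]
([0.0035, 0.0015, 0.024], [-0.27, 0.12, 0.05]) ([-0.0115, 0.0006, 0.0248], [-0.27, 0.12, 0.05])
```

View pics/a2.png

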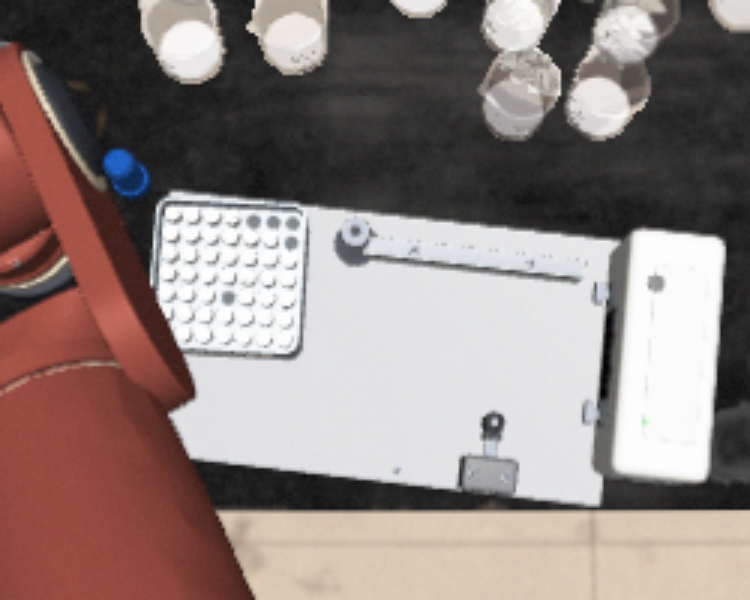

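View pics/a1.png

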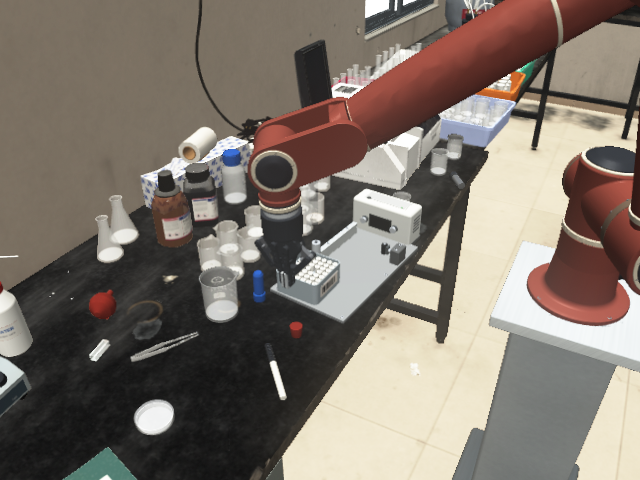

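The box is undisturbed and the gripper stands clear to its left, with the fingers near scene pixel (283,272). I'll lower the tool and approach.

Emit:
apply_moves:
  commands:
    - {"linear": [0.002,0.001,0.008],"delta_rot": [0,0,0],"fingers": 255}
    - {"linear": [0.002,0.001,0.016],"delta_rot": [0,0,0],"fingers": 255}
    - {"linear": [0.002,0.001,0.024],"delta_rot": [0,0,0],"fingers": 255}
    - {"linear": [-0.002,0.001,0.024],"delta_rot": [0,0,0],"fingers": 255}
    - {"linear": [-0.006,0.001,0.0245],"delta_rot": [0,0,0],"fingers": 255}
    - {"linear": [-0.009,0.001,0.0245],"delta_rot": [0,0,0],"fingers": 255}
    - {"linear": [-0.011,0.001,0.0245],"delta_rot": [0,0,0],"fingers": 255}
    - {"linear": [-0.011,0.001,0.0245],"delta_rot": [0,0,0],"fingers": 255}

```text
time: 3.4
tool_pos: [0.5135, 0.3268, 0.0459]
tool_rot: [0.018, 0.723, 0.69, -0.019]
contact_force: [0.2, -0.6, 0.4]
gripper_width: 0.0
```

```bash
python3 - <<'E'
from h import *
p=cur()[0];s=state();print(p,w2r(p),s['contact_force'],s['ft_torque']); print(row([*r2w((-120,-43)),.042],rotd(3.6,3)))
E
```

```text
[0.51353293 0.32678956 0.04587155] [-150.92828496  -42.70598963] [ 0.24539341 -0.63627793  0.40531657] [ 0.07948314 -0.00849701  0.03293515]
([-0.0306, -0.0022, 0.0055], [-0.04, -0.01, -0.03])
```

Emit:
apply_moves:
  commands:
    - {"linear": [-0.004,0,0.003],"delta_rot": [0,0,0],"fingers": 255}
    - {"linear": [-0.008,0,0.004],"delta_rot": [0,0,0],"fingers": 255}
    - {"linear": [-0.012,0,0.004],"delta_rot": [0,0,0],"fingers": 255}
    - {"linear": [-0.016,-0.001,0.004],"delta_rot": [0,0,0],"fingers": 255}
    - {"linear": [-0.019,-0.001,0.004],"delta_rot": [0,0,0],"fingers": 255}
    - {"linear": [-0.022,-0.001,0.004],"delta_rot": [0,0,0],"fingers": 255}
    - {"linear": [-0.024,-0.001,0.004],"delta_rot": [0,0,0],"fingers": 255}
    - {"linear": [-0.026,-0.001,0.004],"delta_rot": [0,0,0],"fingers": 255}

```text
time: 4.2
tool_pos: [0.5111, 0.3008, 0.0428]
tool_rot: [0.018, 0.723, 0.69, -0.019]
contact_force: [-0.2, 1.2, -0.5]
gripper_width: 0.0
```

```bash
cat > v.py <<'E'
from h import *
import sys
n=sys.argv[1]
p,Q=cur();s=state();print(s['time'],p,w2r(p).round(1),'F reader',(s['contact_force'][:2]@RR).round(2),s['contact_force'][2].round(2))
a=eyes.grab_frame('scene')[180:330,260:430]; a=cv2.resize(a,None,fx=3,fy=3,interpolation=cv2.INTER_CUBIC)
b=eyes.grab_frame('top')[190:330,230:450]; b=cv2.resize(b,None,fx=3*150/140*.6,fy=450/140,interpolation=cv2.INTER_CUBIC) if 0 else cv2.resize(b,None,fx=450/200,fy=450/200,interpolation=cv2.INTER_CUBIC)
c=np.zeros((450,795,3),np.uint8)
c=np.zeros((450,a.shape[1]+(b.shape[1] if 0 else 0),3),np.uint8); c[:,:a.shape[1]]=a
cv2.imwrite(f'pics/{n}.png',c[:,:,::-1]); cv2.imwrite(f'pics/{n}t.png',b[:,:,::-1])
E
python3 v.py b1
```

```text
4.2 [0.51107301 0.30077752 0.04281947] [-124.8  -42.3] F reader [-1.13 -0.28] -0.51
```

View pics/b1.png

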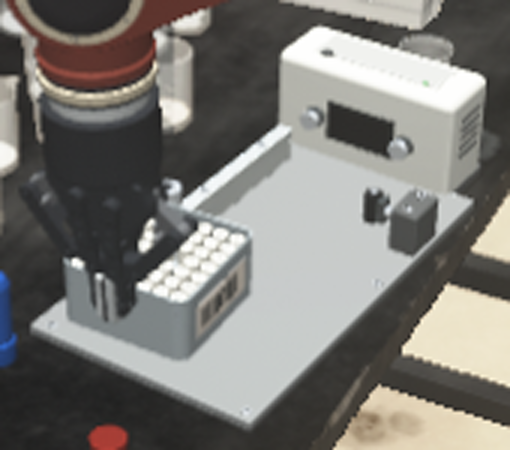

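View pics/b1t.png

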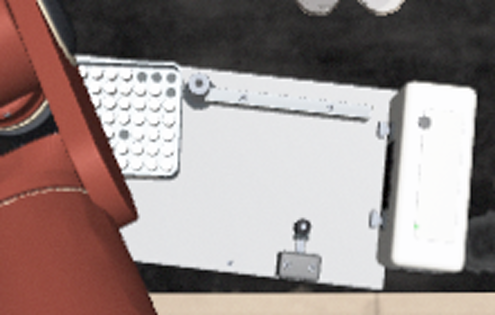

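```bash
cat > e.py <<'E'
from h import *
import sys
def edge(a,b):
    f=lambda q:(np.array(q)+.5)/2.25-.5+[230,190]
    P=w2r(plane('top',[f(a),f(b)],.062)); d=P[1]-P[0]
    return P,np.degrees(np.arctan2(d[1],d[0]))
if __name__=='__main__':
    v=list(map(float,sys.argv[1:])); 
    print(edge(v[:2],v[2:4]))
E
python3 e.py 182 64 180 177
python3 - <<'E'
import cv2
a=cv2.imread('pics/b1t.png')[40:200,60:260]; cv2.imwrite('pics/b1tz.png',cv2.resize(a,None,fx=4,fy=3.7))
E
```

```text
(array([[-16.67303831,  16.09984063],
       [ -7.13692989, -83.42782301]]), np.float64(-84.52698948804007))
```

View pics/b1tz.png

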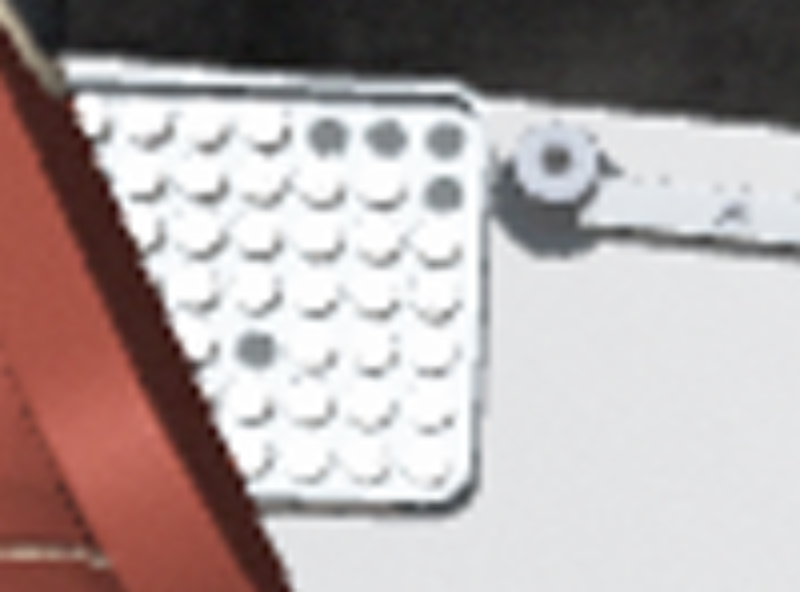

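```bash
cat > arc.py <<'E'
from h import *
import sys,json
t0,t1=float(sys.argv[1]),float(sys.argv[2]); d=float(sys.argv[3]) if len(sys.argv)>3 else 122; L=float(sys.argv[4]) if len(sys.argv)>4 else 36
base=cur()
for t in np.linspace(t0,t1,9)[1:]:
    a=np.radians(t); ex=np.array([np.cos(a),np.sin(a)]); ey=np.array([-ex[1],ex[0]])
    l,r=row([*r2w(L*ex-d*ey),.042],rotd(t+90,3),base)
    print(json.dumps({"linear":[round(x,3) for x in l],"delta_rot":[round(x,1) for x in r],"fingers":255}),end=', ')
print()
E
python3 arc.py -86.4 -76
```

```text
{"linear": [-0.006, -0.004, 0.001], "delta_rot": [-0.1, 0.0, -1.3], "fingers": 255}, {"linear": [-0.007, -0.007, 0.001], "delta_rot": [-0.2, 0.0, -2.6], "fingers": 255}, {"linear": [-0.008, -0.01, 0.001], "delta_rot": [-0.3, 0.0, -3.9], "fingers": 255}, {"linear": [-0.009, -0.013, 0.001], "delta_rot": [-0.3, 0.0, -5.2], "fingers": 255}, {"linear": [-0.01, -0.015, 0.001], "delta_rot": [-0.4, 0.0, -6.5], "fingers": 255}, {"linear": [-0.011, -0.018, 0.002], "delta_rot": [-0.5, 0.0, -7.8], "fingers": 255}, {"linear": [-0.012, -0.021, 0.002], "delta_rot": [-0.6, 0.0, -9.1], "fingers": 255}, {"linear": [-0.013, -0.023, 0.002], "delta_rot": [-0.6, 0.0, -10.4], "fingers": 255},
```

Emit:
apply_moves:
  commands:
    - {"linear": [-0.003,-0.004,0.001],"delta_rot": [0,0,-1.3],"fingers": 255}
    - {"linear": [-0.005,-0.007,0.001],"delta_rot": [0,0,-2.6],"fingers": 255}
    - {"linear": [-0.007,-0.01,0.001],"delta_rot": [0,0,-3.9],"fingers": 255}
    - {"linear": [-0.009,-0.013,0.001],"delta_rot": [0,0,-5.2],"fingers": 255}
    - {"linear": [-0.01,-0.015,0.001],"delta_rot": [0,0,-6.5],"fingers": 255}
    - {"linear": [-0.011,-0.018,0.002],"delta_rot": [0,0,-7.8],"fingers": 255}
    - {"linear": [-0.012,-0.021,0.002],"delta_rot": [0,0,-9.1],"fingers": 255}
    - {"linear": [-0.013,-0.023,0.002],"delta_rot": [0,0,-10.4],"fingers": 255}

```text
time: 5.1
tool_pos: [0.487, 0.2888, 0.0413]
tool_rot: [0.016, 0.657, 0.754, -0.021]
contact_force: [0.2, 0.5, -0.4]
gripper_width: 0.004
```

```bash
python3 v.py b2; python3 arc.py -76 -62
```

```text
5.1 [0.48702733 0.28875786 0.04134472] [-110.2  -64.9] F reader [-0.53  0.18] -0.39
{"linear": [-0.002, -0.003, -0.001], "delta_rot": [-0.8, -0.0, -1.7], "fingers": 255}, {"linear": [-0.003, -0.007, -0.0], "delta_rot": [-0.8, -0.1, -3.4], "fingers": 255}, {"linear": [-0.004, -0.011, -0.0], "delta_rot": [-0.9, -0.1, -5.2], "fingers": 255}, {"linear": [-0.006, -0.014, -0.0], "delta_rot": [-1.0, -0.1, -6.9], "fingers": 255}, {"linear": [-0.007, -0.018, -0.0], "delta_rot": [-1.1, -0.1, -8.7], "fingers": 255}, {"linear": [-0.009, -0.021, 0.0], "delta_rot": [-1.2, -0.1, -10.4], "fingers": 255}, {"linear": [-0.011, -0.025, 0.0], "delta_rot": [-1.3, -0.1, -12.2], "fingers": 255}, {"linear": [-0.013, -0.028, 0.0], "delta_rot": [-1.4, -0.1, -13.9], "fingers": 255},
```

View pics/b2t.png

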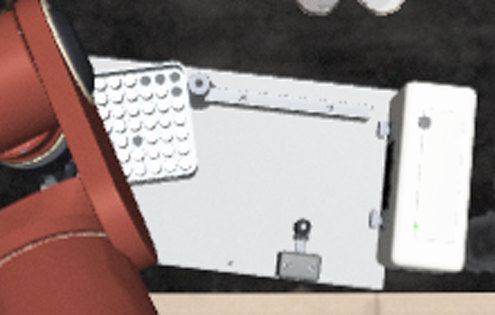

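View pics/b2.png

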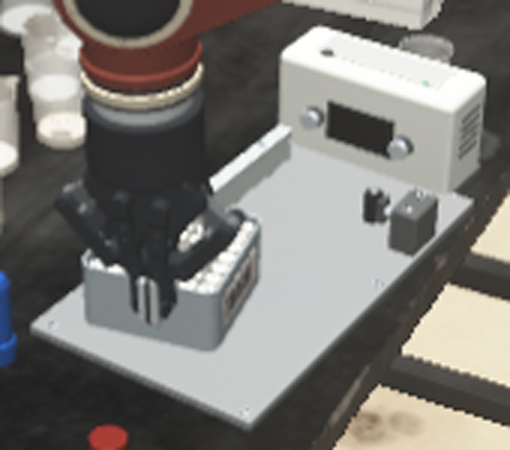

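The box has turned about 10° and touches the post, as its right edge runs from about (184,66) to (198,173). I'll continue along the arc.

Emit:
apply_moves:
  commands:
    - {"linear": [-0.002,-0.003,0],"delta_rot": [-0.3,0,-1.7],"fingers": 255}
    - {"linear": [-0.003,-0.007,0],"delta_rot": [-0.6,0,-3.4],"fingers": 255}
    - {"linear": [-0.004,-0.011,0],"delta_rot": [-0.8,0,-5.2],"fingers": 255}
    - {"linear": [-0.006,-0.014,0],"delta_rot": [-1.0,0,-6.9],"fingers": 255}
    - {"linear": [-0.007,-0.018,0],"delta_rot": [-1.1,0,-8.7],"fingers": 255}
    - {"linear": [-0.009,-0.021,0],"delta_rot": [-1.2,0,-10.4],"fingers": 255}
    - {"linear": [-0.011,-0.025,0],"delta_rot": [-1.3,0,-12.2],"fingers": 255}
    - {"linear": [-0.013,-0.028,0],"delta_rot": [-1.4,0,-13.9],"fingers": 255}

```text
time: 6.0
tool_pos: [0.461, 0.2721, 0.0423]
tool_rot: [0.021, 0.561, 0.828, -0.014]
contact_force: [-0.1, 0.0, -0.4]
gripper_width: 0.002
```

```bash
python3 v.py b3; python3 arc.py -62 -50
```

```text
6.0 [0.46098289 0.27210273 0.04232278] [-90.8 -89. ] F reader [-0.01 -0.06] -0.39
{"linear": [-0.001, -0.003, 0.0], "delta_rot": [-0.1, -0.1, -1.5], "fingers": 255}, {"linear": [-0.002, -0.006, 0.0], "delta_rot": [-0.1, -0.1, -3.0], "fingers": 255}, {"linear": [-0.003, -0.009, 0.0], "delta_rot": [-0.2, -0.1, -4.5], "fingers": 255}, {"linear": [-0.004, -0.012, 0.001], "delta_rot": [-0.3, -0.1, -6.0], "fingers": 255}, {"linear": [-0.005, -0.015, 0.001], "delta_rot": [-0.4, -0.1, -7.5], "fingers": 255}, {"linear": [-0.007, -0.018, 0.001], "delta_rot": [-0.4, -0.1, -9.0], "fingers": 255}, {"linear": [-0.008, -0.021, 0.001], "delta_rot": [-0.5, -0.1, -10.5], "fingers": 255}, {"linear": [-0.01, -0.024, 0.001], "delta_rot": [-0.6, -0.1, -12.0], "fingers": 255},
```

View pics/b3t.png

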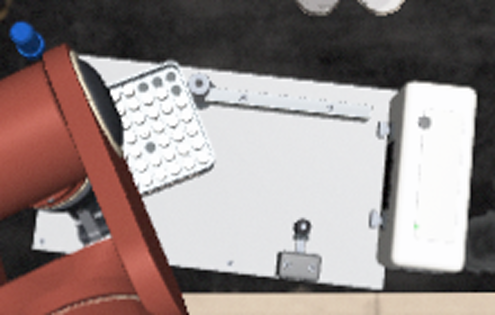

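Turning well: the box is at about 25-30° and still on the post at pixel (190,88). I'll continue with a slightly firmer squeeze.

Emit:
apply_moves:
  commands:
    - {"linear": [-0.002,-0.003,0],"delta_rot": [0,0,-1.5],"fingers": 255}
    - {"linear": [-0.003,-0.006,0],"delta_rot": [-0.1,0,-3.0],"fingers": 255}
    - {"linear": [-0.004,-0.009,0],"delta_rot": [-0.2,0,-4.5],"fingers": 255}
    - {"linear": [-0.005,-0.012,0],"delta_rot": [-0.3,0,-6.0],"fingers": 255}
    - {"linear": [-0.007,-0.015,0],"delta_rot": [-0.4,0,-7.5],"fingers": 255}
    - {"linear": [-0.009,-0.018,0.001],"delta_rot": [-0.4,0,-9.0],"fingers": 255}
    - {"linear": [-0.01,-0.021,0.001],"delta_rot": [-0.5,0,-10.5],"fingers": 255}
    - {"linear": [-0.012,-0.024,0.001],"delta_rot": [-0.6,0,-12.0],"fingers": 255}

```text
time: 6.9
tool_pos: [0.443, 0.2528, 0.0423]
tool_rot: [0.022, 0.471, 0.882, -0.011]
contact_force: [-5.5, 6.2, 1.5]
gripper_width: 0.001
```

```bash
python3 v.py b4; python3 arc.py -50 -38 120
```

```text
6.9 [0.44304842 0.25284078 0.04233273] [ -69.7 -104.7] F reader [-5.53 -6.13] 1.47
{"linear": [-0.002, -0.003, 0.0], "delta_rot": [-0.0, -0.2, -1.5], "fingers": 255}, {"linear": [-0.003, -0.006, 0.0], "delta_rot": [-0.1, -0.2, -3.0], "fingers": 255}, {"linear": [-0.004, -0.009, 0.001], "delta_rot": [-0.2, -0.2, -4.5], "fingers": 255}, {"linear": [-0.005, -0.013, 0.001], "delta_rot": [-0.3, -0.2, -6.0], "fingers": 255}, {"linear": [-0.006, -0.016, 0.001], "delta_rot": [-0.3, -0.2, -7.5], "fingers": 255}, {"linear": [-0.008, -0.019, 0.001], "delta_rot": [-0.4, -0.2, -9.0], "fingers": 255}, {"linear": [-0.009, -0.021, 0.001], "delta_rot": [-0.5, -0.2, -10.5], "fingers": 255}, {"linear": [-0.011, -0.024, 0.001], "delta_rot": [-0.6, -0.2, -12.0], "fingers": 255},
```

View pics/b4t.png

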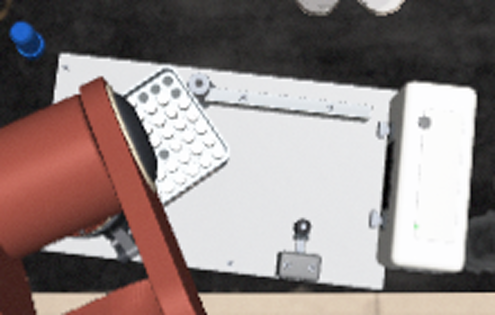

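View pics/b4.png

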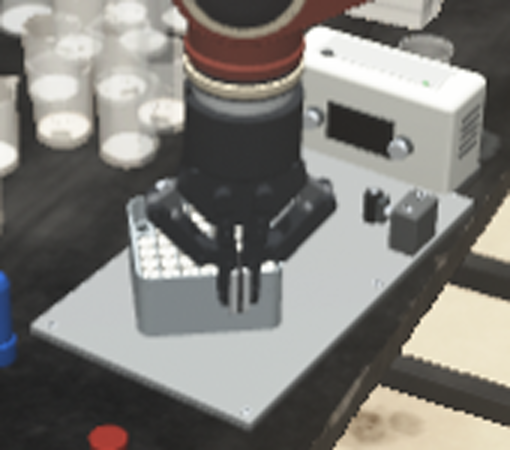

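Force is about 8 N along the face normal, so the box is squeezed against the post at about 45-50° of yaw, which step 1 needs. I'll ease the squeeze and carry on.

```bash
python3 arc.py -50 -36 122 34
```

```text
{"linear": [0.0, -0.002, 0.0], "delta_rot": [-0.0, -0.2, -1.7], "fingers": 255}, {"linear": [-0.001, -0.006, 0.0], "delta_rot": [-0.1, -0.2, -3.5], "fingers": 255}, {"linear": [-0.002, -0.009, 0.0], "delta_rot": [-0.2, -0.2, -5.2], "fingers": 255}, {"linear": [-0.004, -0.013, 0.001], "delta_rot": [-0.3, -0.2, -7.0], "fingers": 255}, {"linear": [-0.005, -0.016, 0.001], "delta_rot": [-0.4, -0.2, -8.7], "fingers": 255}, {"linear": [-0.007, -0.02, 0.001], "delta_rot": [-0.5, -0.2, -10.5], "fingers": 255}, {"linear": [-0.009, -0.023, 0.001], "delta_rot": [-0.6, -0.2, -12.2], "fingers": 255}, {"linear": [-0.01, -0.027, 0.001], "delta_rot": [-0.7, -0.2, -14.0], "fingers": 255},
```

Emit:
apply_moves:
  commands:
    - {"linear": [0.0,-0.002,0],"delta_rot": [0,0,-1.7],"fingers": 255}
    - {"linear": [-0.001,-0.006,0],"delta_rot": [-0.1,0,-3.5],"fingers": 255}
    - {"linear": [-0.002,-0.009,0],"delta_rot": [-0.2,0,-5.2],"fingers": 255}
    - {"linear": [-0.004,-0.013,0],"delta_rot": [-0.3,0,-7.0],"fingers": 255}
    - {"linear": [-0.005,-0.016,0],"delta_rot": [-0.4,0,-8.7],"fingers": 255}
    - {"linear": [-0.007,-0.02,0.001],"delta_rot": [-0.5,0,-10.5],"fingers": 255}
    - {"linear": [-0.009,-0.023,0.001],"delta_rot": [-0.6,0,-12.2],"fingers": 255}
    - {"linear": [-0.01,-0.027,0.001],"delta_rot": [-0.7,0,-14.0],"fingers": 255}

```text
time: 7.8
tool_pos: [0.4274, 0.2285, 0.0421]
tool_rot: [0.025, 0.36, 0.933, -0.008]
contact_force: [-0.2, 1.1, -0.2]
gripper_width: -0.001
```

```bash
python3 v.py b5; python3 arc.py -36 -24 122 32
```

```text
7.8 [0.42742123 0.22852836 0.04212735] [ -43.9 -117.6] F reader [-1.06 -0.33] -0.15
{"linear": [0.0, -0.001, -0.0], "delta_rot": [-0.0, 0.0, -1.5], "fingers": 255}, {"linear": [-0.001, -0.004, -0.0], "delta_rot": [-0.1, 0.0, -3.0], "fingers": 255}, {"linear": [-0.002, -0.007, -0.0], "delta_rot": [-0.2, 0.0, -4.5], "fingers": 255}, {"linear": [-0.003, -0.01, 0.0], "delta_rot": [-0.2, 0.0, -6.0], "fingers": 255}, {"linear": [-0.004, -0.013, 0.0], "delta_rot": [-0.3, 0.0, -7.5], "fingers": 255}, {"linear": [-0.005, -0.017, 0.0], "delta_rot": [-0.4, 0.0, -9.0], "fingers": 255}, {"linear": [-0.007, -0.02, 0.0], "delta_rot": [-0.5, 0.0, -10.5], "fingers": 255}, {"linear": [-0.008, -0.022, 0.0], "delta_rot": [-0.6, 0.0, -12.0], "fingers": 255},
```

View pics/b5t.png

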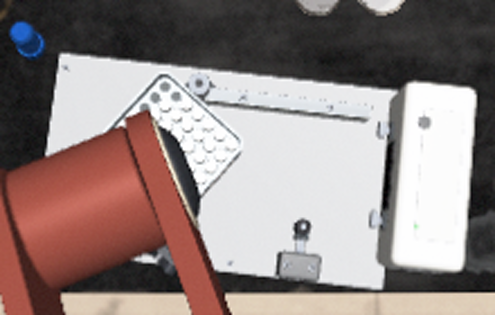

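View pics/b5.png

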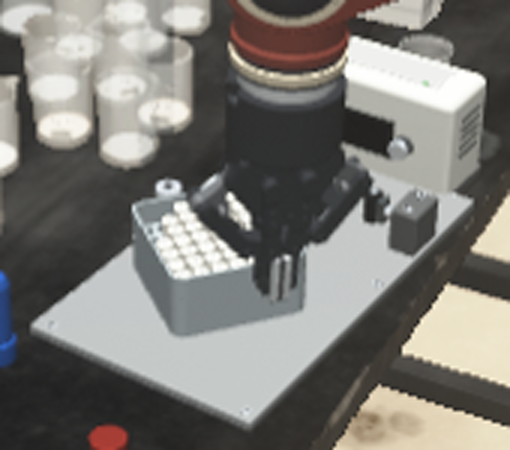

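```bash
python3 - <<'E'
import cv2
a=cv2.imread('pics/b5t.png')[60:200,120:260]; cv2.imwrite('pics/b5z.png',cv2.resize(a,None,fx=4,fy=4))
E
python3 e.py 175 76 238 137
```

```text
(array([[-21.59620753,   4.71060646],
       [ 39.2433182 , -43.15688849]]), np.float64(-38.19506138118393))
```

View pics/b5z.png

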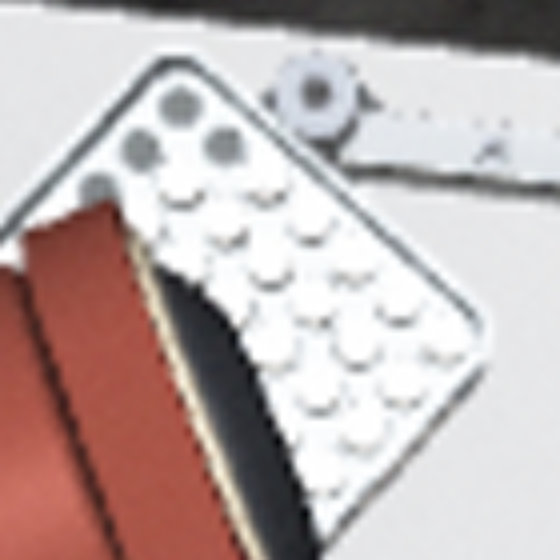

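The box is at about -38° yaw, touching the post some 32 mm from its trailing corner, and the finger is near u=+20. Continuing.

Emit:
apply_moves:
  commands:
    - {"linear": [-0.001,-0.002,0],"delta_rot": [0,0,-1.5],"fingers": 255}
    - {"linear": [-0.002,-0.005,0],"delta_rot": [-0.1,0,-3.0],"fingers": 255}
    - {"linear": [-0.003,-0.008,0],"delta_rot": [-0.2,0,-4.5],"fingers": 255}
    - {"linear": [-0.004,-0.011,0],"delta_rot": [-0.2,0,-6.0],"fingers": 255}
    - {"linear": [-0.005,-0.014,0],"delta_rot": [-0.3,0,-7.5],"fingers": 255}
    - {"linear": [-0.006,-0.017,0],"delta_rot": [-0.4,0,-9.0],"fingers": 255}
    - {"linear": [-0.007,-0.02,0],"delta_rot": [-0.5,0,-10.5],"fingers": 255}
    - {"linear": [-0.009,-0.023,0],"delta_rot": [-0.6,0,-12.0],"fingers": 255}

```text
time: 8.7
tool_pos: [0.4182, 0.2056, 0.0422]
tool_rot: [0.025, 0.261, 0.965, -0.006]
contact_force: [-2.1, 1.2, -0.1]
gripper_width: 0.001
```

```bash
python3 v.py b6; python3 arc.py -24 -12 122 33
python3 - <<'E'
import cv2
a=cv2.imread('pics/b6t.png')[60:200,120:270]; cv2.imwrite('pics/b6z.png',cv2.resize(a,None,fx=4,fy=4))
E
```

```text
8.7 [0.41818384 0.20558587 0.04218559] [ -20.  -124.2] F reader [-0.98 -2.2 ] -0.11
{"linear": [-0.0, -0.004, 0.0], "delta_rot": [-0.1, -0.0, -1.5], "fingers": 255}, {"linear": [-0.001, -0.007, 0.0], "delta_rot": [-0.1, -0.0, -3.0], "fingers": 255}, {"linear": [-0.003, -0.01, 0.0], "delta_rot": [-0.2, -0.0, -4.5], "fingers": 255}, {"linear": [-0.004, -0.013, 0.0], "delta_rot": [-0.3, -0.0, -6.0], "fingers": 255}, {"linear": [-0.005, -0.016, 0.0], "delta_rot": [-0.4, -0.0, -7.5], "fingers": 255}, {"linear": [-0.006, -0.019, 0.001], "delta_rot": [-0.4, -0.0, -9.0], "fingers": 255}, {"linear": [-0.008, -0.022, 0.001], "delta_rot": [-0.5, -0.0, -10.5], "fingers": 255}, {"linear": [-0.009, -0.025, 0.001], "delta_rot": [-0.6, -0.0, -12.0], "fingers": 255},
```

View pics/b6z.png

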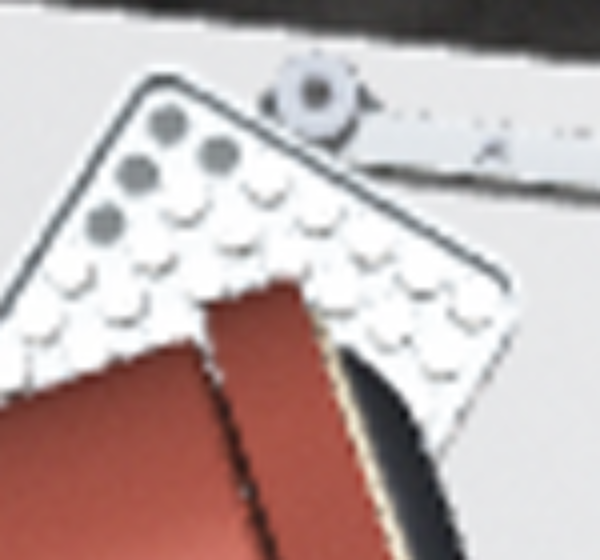

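View pics/b6.png

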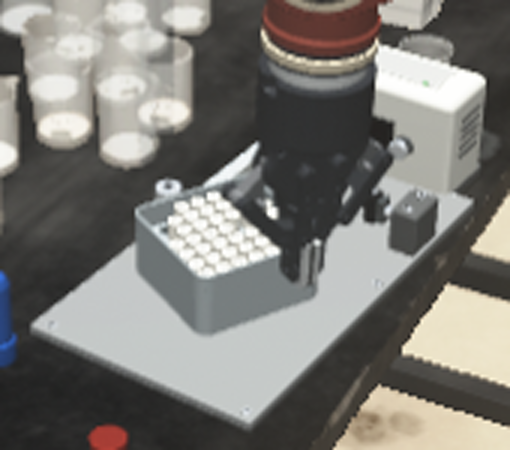

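```bash
python3 - <<'E'
from h import *
yaw=np.radians(-25); v=-15
ex=np.array([np.cos(yaw),np.sin(yaw)]);ey=np.array([-ex[1],ex[0]])
c=-v*ex-60*ey; print('c',c)
f=lambda p,z:(3*(proj('scene',[*r2w(p),z])[0]-[260,180]+.5)-.5).round(0)
for n,x,y in (('trail',-50,-50),('label front',50,-50),('label back',50,50),('trail back',-50,50)): print(n,f(c+x*ex+y*ey,.012),f(c+x*ex+y*ey,.062))
print('tcp',f((-20,-124.2),.042),'u20 face',f(c+20*ex-50*ey,.042),'u40',f(c+40*ex-50*ey,.042))
E
```

```text
c [-11.7624789  -60.71774115]
trail [207. 339.] [208. 280.]
label front [327. 295.] [331. 237.]
label back [253. 227.] [254. 171.]
trail back [137. 267.] [136. 210.]
tcp [302. 282.] u20 face [294. 273.] u40 [318. 265.]
```

The projected box corners match the picture (c≈(-12,-61), yaw -25°), so the finger really is at u≈20. Continuing.

Emit:
apply_moves:
  commands:
    - {"linear": [-0.001,-0.004,0],"delta_rot": [0,0,-1.5],"fingers": 255}
    - {"linear": [-0.002,-0.007,0],"delta_rot": [-0.1,0,-3.0],"fingers": 255}
    - {"linear": [-0.003,-0.01,0],"delta_rot": [-0.2,0,-4.5],"fingers": 255}
    - {"linear": [-0.004,-0.013,0],"delta_rot": [-0.3,0,-6.0],"fingers": 255}
    - {"linear": [-0.005,-0.016,0],"delta_rot": [-0.4,0,-7.5],"fingers": 255}
    - {"linear": [-0.006,-0.019,0],"delta_rot": [-0.4,0,-9.0],"fingers": 255}
    - {"linear": [-0.008,-0.022,0],"delta_rot": [-0.5,0,-10.5],"fingers": 255}
    - {"linear": [-0.009,-0.025,0],"delta_rot": [-0.6,0,-12.0],"fingers": 255}

```text
time: 9.6
tool_pos: [0.4133, 0.1796, 0.0425]
tool_rot: [0.026, 0.158, 0.987, -0.004]
contact_force: [-0.0, 1.4, -0.2]
gripper_width: 0.001
```

```bash
python3 v.py b7; python3 arc.py -12 -3 122 33
python3 - <<'E'
import cv2
a=cv2.imread('pics/b7t.png')[60:200,120:270]; cv2.imwrite('pics/b7z.png',cv2.resize(a,None,fx=4,fy=4))
E
```

```text
9.6 [0.41334423 0.1795692  0.04254639] [   6.4 -126.2] F reader [-1.38 -0.2 ] -0.24
{"linear": [-0.001, -0.003, 0.001], "delta_rot": [-0.1, -0.0, -1.2], "fingers": 255}, {"linear": [-0.002, -0.005, 0.001], "delta_rot": [-0.1, -0.0, -2.3], "fingers": 255}, {"linear": [-0.002, -0.007, 0.001], "delta_rot": [-0.2, -0.0, -3.4], "fingers": 255}, {"linear": [-0.003, -0.01, 0.001], "delta_rot": [-0.2, -0.0, -4.5], "fingers": 255}, {"linear": [-0.004, -0.012, 0.001], "delta_rot": [-0.3, -0.0, -5.7], "fingers": 255}, {"linear": [-0.005, -0.014, 0.001], "delta_rot": [-0.3, -0.0, -6.8], "fingers": 255}, {"linear": [-0.006, -0.017, 0.001], "delta_rot": [-0.4, -0.0, -7.9], "fingers": 255}, {"linear": [-0.007, -0.019, 0.001], "delta_rot": [-0.5, -0.0, -9.0], "fingers": 255},
```

View pics/b7z.png

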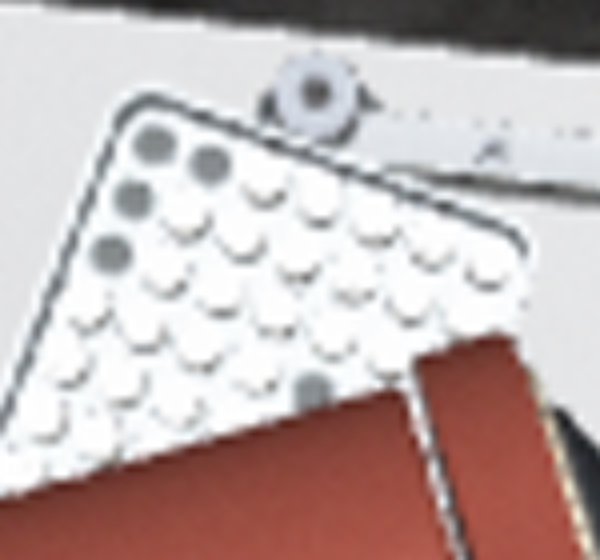

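```bash
python3 arc.py -12 -1 122 28
```

```text
{"linear": [-0.001, 0.002, 0.001], "delta_rot": [-0.1, -0.0, -1.4], "fingers": 255}, {"linear": [-0.002, -0.001, 0.001], "delta_rot": [-0.1, -0.0, -2.8], "fingers": 255}, {"linear": [-0.002, -0.004, 0.001], "delta_rot": [-0.2, -0.0, -4.2], "fingers": 255}, {"linear": [-0.003, -0.007, 0.001], "delta_rot": [-0.3, -0.0, -5.5], "fingers": 255}, {"linear": [-0.004, -0.01, 0.001], "delta_rot": [-0.3, -0.0, -6.9], "fingers": 255}, {"linear": [-0.005, -0.013, 0.001], "delta_rot": [-0.4, -0.0, -8.3], "fingers": 255}, {"linear": [-0.006, -0.015, 0.001], "delta_rot": [-0.5, -0.0, -9.7], "fingers": 255}, {"linear": [-0.008, -0.018, 0.001], "delta_rot": [-0.6, -0.0, -11.0], "fingers": 255},
```

Emit:
apply_moves:
  commands:
    - {"linear": [-0.001,0.0,0],"delta_rot": [0,0,-1.4],"fingers": 255}
    - {"linear": [-0.002,-0.002,0],"delta_rot": [-0.1,0,-2.8],"fingers": 255}
    - {"linear": [-0.002,-0.004,0],"delta_rot": [-0.2,0,-4.2],"fingers": 255}
    - {"linear": [-0.003,-0.007,0],"delta_rot": [-0.3,0,-5.5],"fingers": 255}
    - {"linear": [-0.004,-0.01,0],"delta_rot": [-0.3,0,-6.9],"fingers": 255}
    - {"linear": [-0.005,-0.013,0],"delta_rot": [-0.4,0,-8.3],"fingers": 255}
    - {"linear": [-0.006,-0.015,0.001],"delta_rot": [-0.5,0,-9.7],"fingers": 255}
    - {"linear": [-0.008,-0.018,0.001],"delta_rot": [-0.6,0,-11.0],"fingers": 255}

```text
time: 10.5
tool_pos: [0.4145, 0.1604, 0.0417]
tool_rot: [0.025, 0.063, 0.998, -0.001]
contact_force: [-4.1, 0.9, 1.6]
gripper_width: 0.001
```

```bash
python3 v.py b8; python3 arc.py -1 0 120 28|cut -c1-900
python3 - <<'E'
import cv2
a=cv2.imread('pics/b8t.png')[60:200,120:270]; cv2.imwrite('pics/b8z.png',cv2.resize(a,None,fx=4,fy=4))
E
```

```text
10.5 [0.41449346 0.16036274 0.04167549] [  25.3 -123. ] F reader [-0.42 -4.14] 1.6
{"linear": [-0.002, -0.0, -0.0], "delta_rot": [0.0, -0.1, -0.1], "fingers": 255}, {"linear": [-0.003, -0.001, -0.0], "delta_rot": [0.0, -0.1, -0.2], "fingers": 255}, {"linear": [-0.003, -0.001, -0.0], "delta_rot": [0.0, -0.1, -0.4], "fingers": 255}, {"linear": [-0.003, -0.001, -0.0], "delta_rot": [0.0, -0.1, -0.5], "fingers": 255}, {"linear": [-0.003, -0.002, -0.0], "delta_rot": [0.0, -0.1, -0.6], "fingers": 255}, {"linear": [-0.003, -0.002, -0.0], "delta_rot": [-0.0, -0.1, -0.7], "fingers": 255}, {"linear": [-0.003, -0.002, -0.0], "delta_rot": [-0.0, -0.1, -0.9], "fingers": 255}, {"linear": [-0.003, -0.002, -0.0], "delta_rot": [-0.0, -0.1, -1.0], "fingers": 255},
```

View pics/b8z.png

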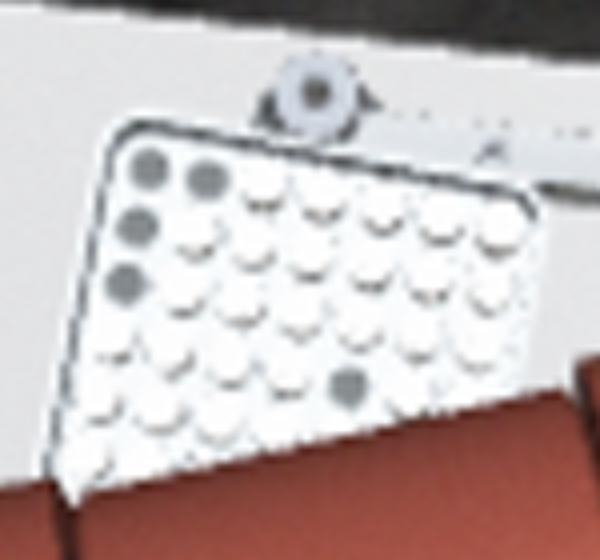

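View pics/b8.png

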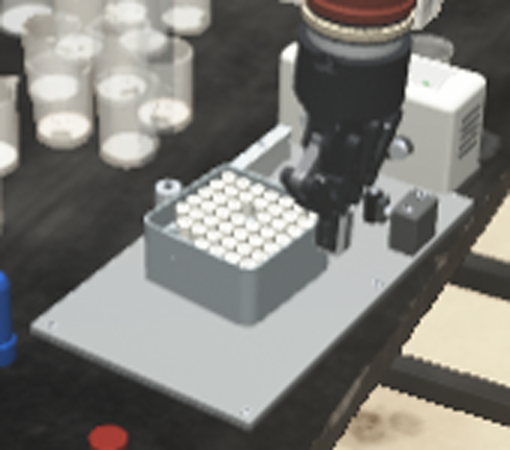

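Almost square, about -3° yaw, with the box centre near x≈2. A small extra push will lay it flush on the rail.

Emit:
apply_moves:
  commands:
    - {"linear": [-0.0005,0,0],"delta_rot": [0,0,-0.5],"fingers": 255}
    - {"linear": [-0.001,0,0],"delta_rot": [0,0,-1],"fingers": 255}
    - {"linear": [-0.0015,0,0],"delta_rot": [0,0,-1],"fingers": 255}
    - {"linear": [-0.0018,0,0],"delta_rot": [0,0,-1],"fingers": 255}
    - {"linear": [-0.002,0,0],"delta_rot": [0,0,-1],"fingers": 255}
    - {"linear": [-0.002,0,0],"delta_rot": [0,0,-1],"fingers": 255}
    - {"linear": [-0.002,0,0],"delta_rot": [0,0,-1],"fingers": 255}
    - {"linear": [-0.002,0,0],"delta_rot": [0,0,-1],"fingers": 255}

```text
time: 11.4
tool_pos: [0.4147, 0.1599, 0.0413]
tool_rot: [0.022, 0.055, 0.998, -0.002]
contact_force: [-10.2, 0.0, 7.6]
gripper_width: 0.001
```

```bash
python3 v.py b9
python3 - <<'E'
import cv2
a=cv2.imread('pics/b9t.png')[60:200,120:270]; cv2.imwrite('pics/b9z.png',cv2.resize(a,None,fx=4,fy=4))
E
```

```text
11.4 [0.41472635 0.15989452 0.04131553] [  25.8 -122.7] F reader [  1.09 -10.17] 7.55
```

View pics/b9z.png

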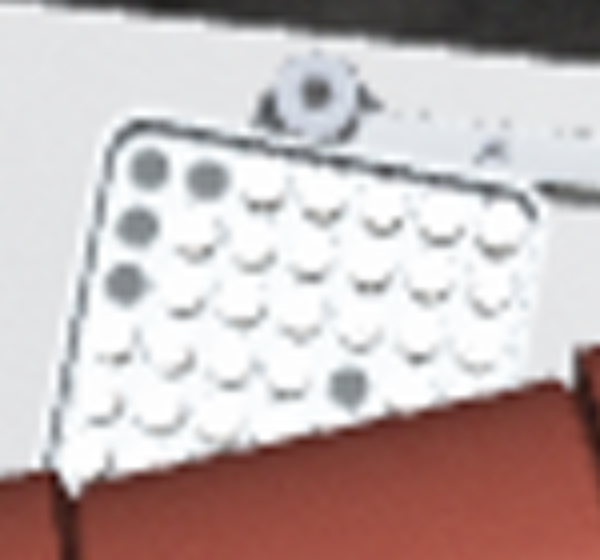

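```bash
python3 e.py 157.5 91 250 107.5; python3 - <<'E'
from h import *
# image slope of the reader x axis at rail, z 62 and post
p=proj('top',[[*r2w((-45,-10)),.062],[*r2w((45,-10)),.062],[*r2w((-45,-10)),.04],[*r2w((150,-10)),.04]])
f=2.25*(p-[230,190]+.5)-.5; print(((f-[120,60])*4).round())
E
```

```text
(array([[-35.3846356 , -10.2992504 ],
       [ 46.99341649, -16.09477796]]), np.float64(-4.0242884823363365))
[[107. 118.]
 [514. 162.]
 [113. 135.]
 [976. 228.]]
```

Emit:
apply_moves:
  commands:
    - {"linear": [0.0005,0,-0.0005],"delta_rot": [0,0,0],"fingers": 255}
    - {"linear": [0.001,0,-0.001],"delta_rot": [0,0,0],"fingers": 255}
    - {"linear": [0.0015,0,-0.001],"delta_rot": [0,0,0],"fingers": 255}
    - {"linear": [0.002,0,-0.001],"delta_rot": [0,0,0],"fingers": 255}
    - {"linear": [0.003,0,-0.001],"delta_rot": [0,0,0],"fingers": 255}
    - {"linear": [0.004,0,-0.001],"delta_rot": [0,0,0],"fingers": 255}
    - {"linear": [0.005,0,-0.001],"delta_rot": [0,0,0],"fingers": 255}
    - {"linear": [0.005,0,-0.001],"delta_rot": [0,0,0],"fingers": 255}

```text
time: 12.3
tool_pos: [0.4128, 0.1606, 0.0433]
tool_rot: [0.027, 0.055, 0.998, -0.001]
contact_force: [-0.4, 0.0, -0.2]
gripper_width: 0.0
```

```bash
python3 v.py b10
```

```text
12.3 [0.41276917 0.160557   0.04331803] [  25.3 -124.7] F reader [ 0.01 -0.45] -0.17
```

View pics/b10.png

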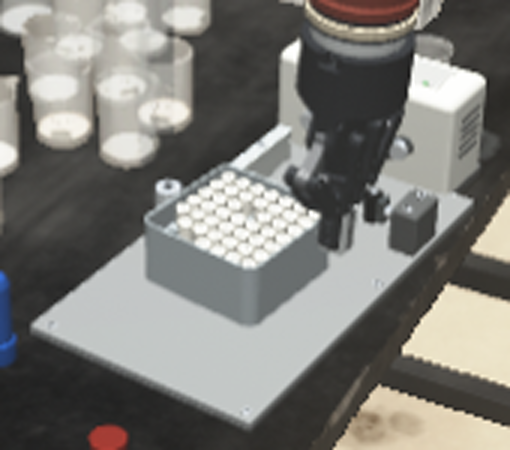

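```bash
python3 - <<'E'
from h import *
f=lambda p,z:(3*(proj('scene',[*r2w(p),z])[0]-[260,180]+.5)-.5).round(0)
for yaw,v in((-4,-3),(0,-3),(-4,-6)):
  a=np.radians(yaw);ex=np.array([np.cos(a),np.sin(a)]);ey=np.array([-ex[1],ex[0]])
  c=-v*ex-60*ey; print(yaw,c.round(1),[ (f(c+x*ex+y*ey,.012).tolist(),f(c+x*ex+y*ey,.062).tolist()) for x,y in((-50,-50),(50,-50),(-50,50),(50,50))])
print('tcp',f((25.3,-124.7),.043))
E
python3 - <<'E'
import cv2
a=cv2.imread('pics/b10.png')[140:340,120:380]; cv2.imwrite('pics/b10z.png',cv2.resize(a,None,fx=3,fy=3))
E
```

```text
-4 [ -1.2 -60.1] [([252.0, 332.0], [254.0, 274.0]), ([334.0, 267.0], [337.0, 210.0]), ([141.0, 280.0], [140.0, 222.0]), ([226.0, 219.0], [226.0, 164.0])]
0 [  3. -60.] [([262.0, 329.0], [264.0, 270.0]), ([336.0, 260.0], [339.0, 203.0]), ([146.0, 281.0], [144.0, 224.0]), ([222.0, 217.0], [223.0, 162.0])]
-4 [  1.8 -60.3] [([255.0, 330.0], [256.0, 272.0]), ([336.0, 265.0], [340.0, 208.0]), ([144.0, 278.0], [143.0, 221.0]), ([228.0, 218.0], [229.0, 162.0])]
tcp [336. 250.]
```

View pics/b10z.png

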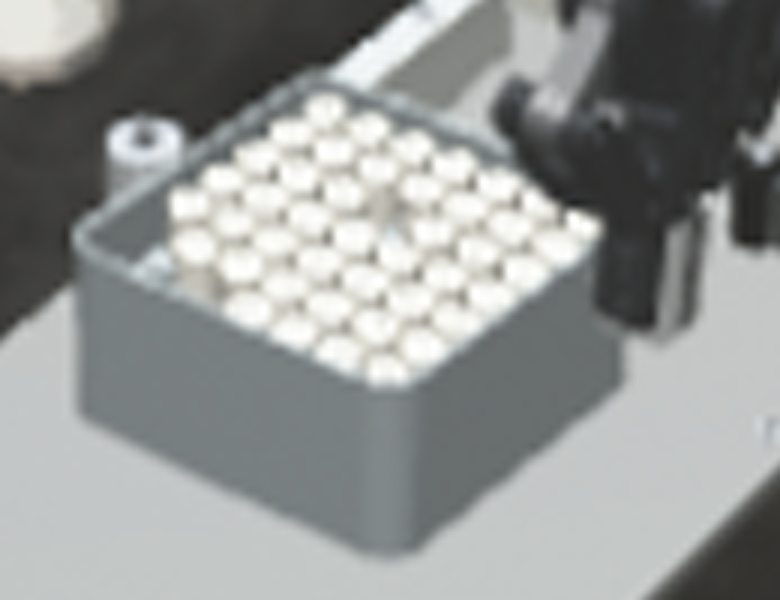

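```bash
python3 - <<'E'
from h import *
b=cur()
for x,y in((33,-126),(33,-123),(33,-122),(33,-121),(33,-120)): print(row([*r2w((x,y)),.048],rotd(92,4),b))
print(state()['ft_torque'])
E
```

```text
([0.0008, -0.0076, -0.005], [-0.08, -0.98, -1.98])
([-0.0022, -0.0076, -0.0048], [-0.08, -0.98, -1.98])
([-0.0032, -0.0076, -0.0048], [-0.08, -0.98, -1.98])
([-0.0042, -0.0076, -0.0047], [-0.08, -0.98, -1.98])
([-0.0052, -0.0076, -0.0047], [-0.08, -0.98, -1.98])
[-0.00674214  0.01768723  0.02363365]
```

Emit:
apply_moves:
  commands:
    - {"linear": [0.001,-0.004,-0.003],"delta_rot": [0,-1,-1],"fingers": 255}
    - {"linear": [0.001,-0.0076,-0.005],"delta_rot": [0,-1,-2],"fingers": 255}
    - {"linear": [0,-0.0076,-0.005],"delta_rot": [0,-1,-2],"fingers": 255}
    - {"linear": [-0.001,-0.0076,-0.005],"delta_rot": [0,-1,-2],"fingers": 255}
    - {"linear": [-0.002,-0.0076,-0.005],"delta_rot": [0,-1,-2],"fingers": 255}
    - {"linear": [-0.003,-0.0076,-0.005],"delta_rot": [0,-1,-2],"fingers": 255}
    - {"linear": [-0.004,-0.0076,-0.005],"delta_rot": [0,-1,-2],"fingers": 255}
    - {"linear": [-0.004,-0.0076,-0.005],"delta_rot": [0,-1,-2],"fingers": 255}

```text
time: 13.2
tool_pos: [0.4136, 0.1525, 0.0474]
tool_rot: [0.032, 0.037, 0.999, -0.002]
contact_force: [-6.7, -0.5, 4.5]
gripper_width: -0.002
```

```bash
python3 v.py b11;python3 - <<'E'
import cv2
from h import *
print(state()['ft_torque'])
a=cv2.imread('pics/b11t.png')[60:200,120:270]; cv2.imwrite('pics/b11z.png',cv2.resize(a,None,fx=4,fy=4))
E
```

```text
13.2 [0.41360347 0.15248784 0.04742071] [  33.2 -123. ] F reader [ 1.2  -6.64] 4.48
[ 0.00986764  0.95949233 -0.07747825]
```

View pics/b11z.png

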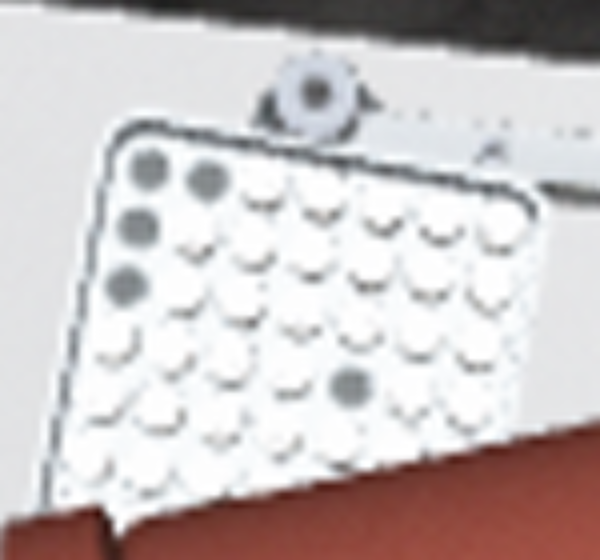

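```bash
python3 - <<'E'
from h import *
a=cv2.imread('pics/top0.png')[205:250,300:410]; cv2.imwrite('pics/railz.png',cv2.resize(a,None,fx=7,fy=7,interpolation=cv2.INTER_CUBIC))
a=cv2.imread('pics/b11t.png')
b=eyes.grab_frame('top'); cv2.imwrite('pics/top11.png',b[:,:,::-1])
cv2.imwrite('pics/boxz.png',cv2.resize(b[205:290,270:380,::-1],None,fx=7,fy=7,interpolation=cv2.INTER_CUBIC))
E
```

```text
(no output)
```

View pics/railz.png

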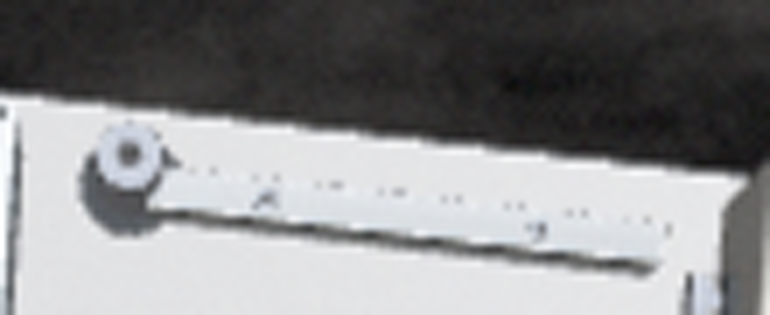

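View pics/boxz.png

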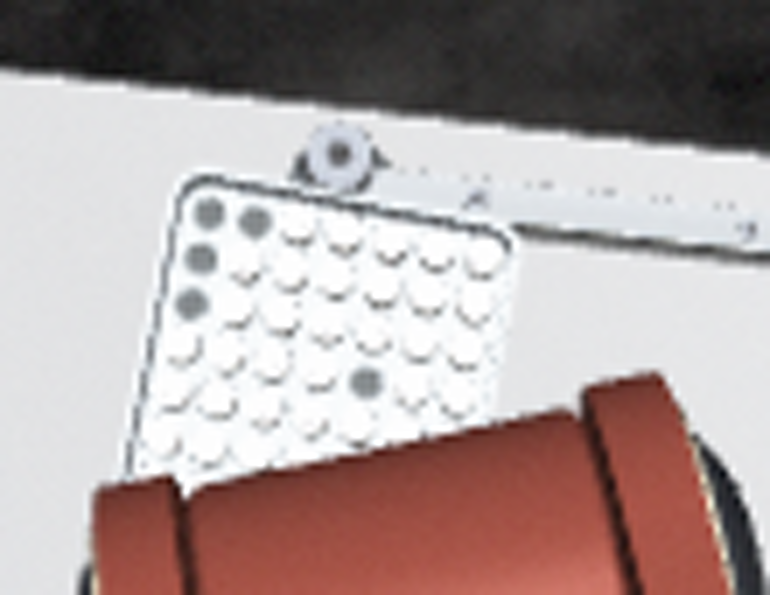

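The box sits at -4°: edge slope 10° in the picture against 6.2° for the rail. Pushing straight in lets finger friction lock it, so the finger must travel +x with the turn, along the arc.

Emit:
apply_moves:
  commands:
    - {"linear": [0.001,-0.001,-0.001],"delta_rot": [0,0,0.5],"fingers": 255}
    - {"linear": [0.001,-0.003,-0.001],"delta_rot": [0,0,0.5],"fingers": 255}
    - {"linear": [0.0005,-0.005,-0.001],"delta_rot": [0,0,0.5],"fingers": 255}
    - {"linear": [0.0,-0.007,-0.001],"delta_rot": [0,0,0.5],"fingers": 255}
    - {"linear": [0.0,-0.009,-0.001],"delta_rot": [0,0,0.5],"fingers": 255}
    - {"linear": [0.0,-0.01,-0.001],"delta_rot": [0,0,0.5],"fingers": 255}
    - {"linear": [0.0,-0.011,-0.001],"delta_rot": [0,0,0.5],"fingers": 255}
    - {"linear": [0.0,-0.012,-0.001],"delta_rot": [0,0,0.5],"fingers": 255}

```text
time: 14.15
tool_pos: [0.4141, 0.1404, 0.0489]
tool_rot: [0.035, 0.041, 0.999, -0.002]
contact_force: [-0.9, 1.6, 0.1]
gripper_width: 0.003
```

```bash
cat > w.py <<'E'
from h import *
import sys
n=sys.argv[1]; p,Q=cur();s=state();print(s['time'],w2r(p).round(1),p[2].round(4),'F reader',(s['contact_force'][:2]@RR).round(2),s['contact_force'][2].round(2))
b=eyes.grab_frame('top')
cv2.imwrite(f'pics/{n}.png',cv2.resize(b[205:290,270:380,::-1],None,fx=7,fy=7,interpolation=cv2.INTER_CUBIC))
E
python3 w.py c1
```

```text
14.15 [  45.2 -121.2] 0.0489 F reader [-1.5  -1.12] 0.06
```

View pics/c1.png

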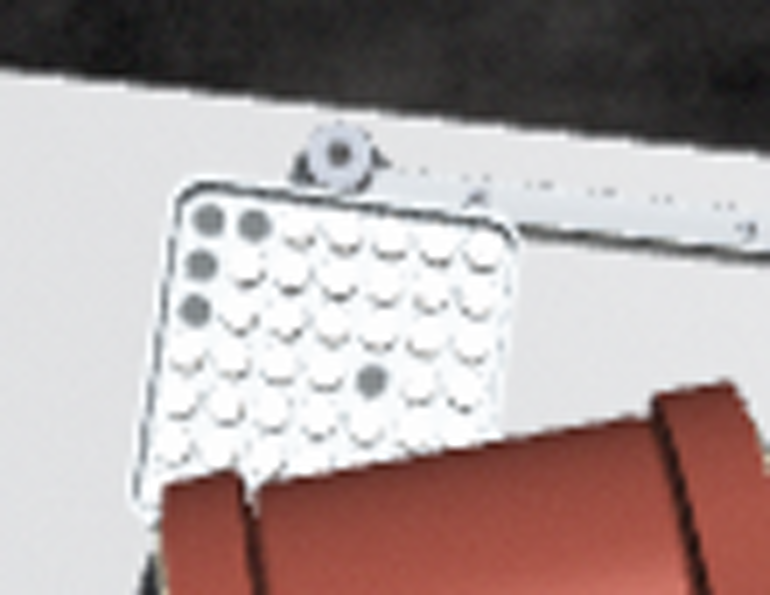

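The box now lies along the rail, with its edge slope at 6.8° against 6.2° for the rail (about -0.6°). Next I'll back off, lift, and go round to its trailing side.

Emit:
apply_moves:
  commands:
    - {"linear": [0.005,0,0],"delta_rot": [0,0,0],"fingers": 255}
    - {"linear": [0.012,0,0],"delta_rot": [0,0,0],"fingers": 255}
    - {"linear": [0.02,0,0],"delta_rot": [0,0,0],"fingers": 255}
    - {"linear": [0.022,0,-0.03],"delta_rot": [0,0,0],"fingers": 255}
    - {"linear": [0.022,0,-0.06],"delta_rot": [0,0,0],"fingers": 255}
    - {"linear": [0.022,0,-0.09],"delta_rot": [0,0,0],"fingers": 255}
    - {"linear": [0.022,0,-0.09],"delta_rot": [0,0,0],"fingers": 255}
    - {"linear": [0.022,0,-0.09],"delta_rot": [0,0,0],"fingers": 255}

```text
time: 15.0
tool_pos: [0.3859, 0.1431, 0.1377]
tool_rot: [0.035, 0.041, 0.999, -0.002]
contact_force: [-0.2, -0.2, -0.4]
gripper_width: -0.003
```

```bash
python3 - <<'E'
from h import *
s=state();print(cur()[0],s['contact_force'])
print(row([*r2w((-80,-60)),.13],rotd(0,4)))
E
```

```text
[0.38590093 0.14310569 0.13770825] [-0.16515771 -0.21592123 -0.36198087]
([-0.0921, 0.1232, 0.0142], [6.4, 0.07, 91.31])
```

Emit:
apply_moves:
  commands:
    - {"linear": [-0.01,0.016,0],"delta_rot": [0,0,8],"fingers": 255}
    - {"linear": [-0.022,0.032,0],"delta_rot": [0,0,16],"fingers": 255}
    - {"linear": [-0.034,0.048,0],"delta_rot": [0,0,24],"fingers": 255}
    - {"linear": [-0.046,0.064,0],"delta_rot": [0,0,32],"fingers": 255}
    - {"linear": [-0.058,0.08,0],"delta_rot": [0,0,40],"fingers": 255}
    - {"linear": [-0.07,0.096,0],"delta_rot": [1,0,48],"fingers": 255}
    - {"linear": [-0.082,0.112,0.005],"delta_rot": [2,0,56],"fingers": 255}
    - {"linear": [-0.092,0.123,0.01],"delta_rot": [3,0,64],"fingers": 255}

```text
time: 15.8
tool_pos: [0.4875, 0.2583, 0.131]
tool_rot: [0.028, 0.567, 0.823, -0.01]
contact_force: [0.1, -0.3, 0.4]
gripper_width: 0.001
```

```bash
python3 - <<'E'
from h import *
s=state();print(w2r(cur()[0]),cur()[0],s['contact_force'])
print(row([*r2w((-80,-60)),.13],rotd(0,4)),row([*r2w((-80,-60)),.046],rotd(0,4)))
E
```

```text
[-80.04258862 -61.10139888] [0.48750585 0.25833692 0.13103369] [ 0.12248001 -0.29515649  0.3815409 ]
([-0.0005, 0.0009, 0.0011], [2.62, -0.9, 27.04]) ([0.0044, -0.0004, 0.0849], [2.62, -0.9, 27.04])
```

Emit:
apply_moves:
  commands:
    - {"linear": [0,0,0],"delta_rot": [0.8,-0.3,8],"fingers": 255}
    - {"linear": [0,0,0],"delta_rot": [1.6,-0.6,16],"fingers": 255}
    - {"linear": [0,0,0],"delta_rot": [2.6,-0.9,24],"fingers": 255}
    - {"linear": [0,0,0.01],"delta_rot": [2.6,-0.9,27],"fingers": 255}
    - {"linear": [0.002,0,0.03],"delta_rot": [2.6,-0.9,27],"fingers": 255}
    - {"linear": [0.003,0,0.05],"delta_rot": [2.6,-0.9,27],"fingers": 255}
    - {"linear": [0.004,0,0.07],"delta_rot": [2.6,-0.9,27],"fingers": 255}
    - {"linear": [0.004,0,0.085],"delta_rot": [2.6,-0.9,27],"fingers": 255}

```text
time: 16.6
tool_pos: [0.4879, 0.2568, 0.0448]
tool_rot: [0.023, 0.742, 0.669, -0.027]
contact_force: [0.1, 1.2, -0.9]
gripper_width: -0.001
```

```bash
python3 v.py d1; python3 - <<'E'
from h import *
b=cur()
for x in (-70,-61,-40,0,20): print(row([*r2w((x,-60)),.044],rotd(0,4),b))
E
```

```text
16.6 [0.48785079 0.25679317 0.04476565] [-78.5 -60.6] F reader [-1.25  0.  ] -0.9
([-0.008, 0.0012, 0.0008], [-0.17, 0.1, 0.34])
([-0.017, 0.0012, 0.0014], [-0.17, 0.1, 0.34])
([-0.0379, 0.001, 0.0029], [-0.17, 0.1, 0.34])
([-0.0778, 0.0008, 0.0058], [-0.17, 0.1, 0.34])
([-0.0978, 0.0007, 0.0072], [-0.17, 0.1, 0.34])
```

View pics/d1.png

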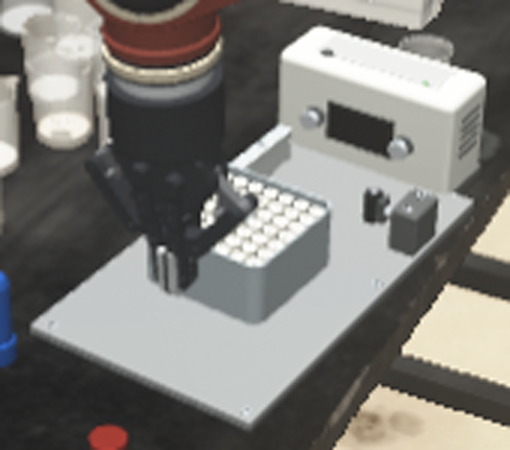

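View pics/d1t.png

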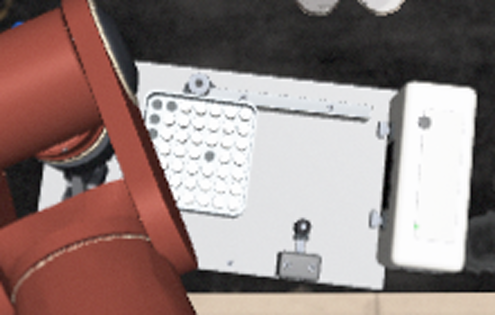

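Emit:
apply_moves:
  commands:
    - {"linear": [-0.006,0.001,0.0005],"delta_rot": [0,0,0.3],"fingers": 255}
    - {"linear": [-0.011,0.001,0.001],"delta_rot": [0,0,0.3],"fingers": 255}
    - {"linear": [-0.015,0.001,0.001],"delta_rot": [0,0,0.3],"fingers": 255}
    - {"linear": [-0.019,0.001,0.001],"delta_rot": [0,0,0.3],"fingers": 255}
    - {"linear": [-0.024,0.001,0.0015],"delta_rot": [0,0,0.3],"fingers": 255}
    - {"linear": [-0.029,0.001,0.002],"delta_rot": [0,0,0.3],"fingers": 255}
    - {"linear": [-0.034,0.001,0.0025],"delta_rot": [0,0,0.3],"fingers": 255}
    - {"linear": [-0.038,0.001,0.003],"delta_rot": [0,0,0.3],"fingers": 255}

```text
time: 17.5
tool_pos: [0.4874, 0.2195, 0.0483]
tool_rot: [0.024, 0.744, 0.667, -0.024]
contact_force: [0.7, 2.8, 2.3]
gripper_width: 0.001
```

```bash
python3 v.py d2; python3 - <<'E'
from h import *
b=cur()
for x in (-30,-20,-10): print(row([*r2w((x,-60)),.044],rotd(0,4),b))
E
```

```text
17.5 [0.48743637 0.21945427 0.04827468] [-41.4 -56.9] F reader [-2.89  0.43] 2.25
([-0.0105, -0.0029, 0.0045], [0.22, -0.06, 0.01])
([-0.0205, -0.0029, 0.0052], [0.22, -0.06, 0.01])
([-0.0305, -0.0029, 0.0059], [0.22, -0.06, 0.01])
```

View pics/d2t.png

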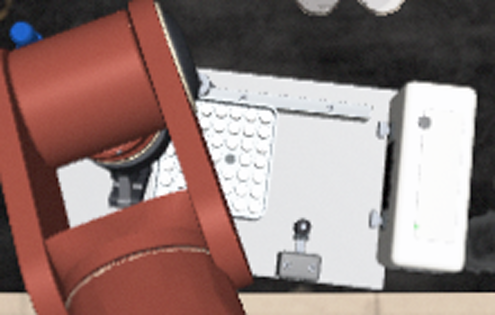

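Emit:
apply_moves:
  commands:
    - {"linear": [-0.003,0,0.0005],"delta_rot": [0,0,0],"fingers": 255}
    - {"linear": [-0.006,0,0.001],"delta_rot": [0,0,0],"fingers": 255}
    - {"linear": [-0.009,0,0.0015],"delta_rot": [0,0,0],"fingers": 255}
    - {"linear": [-0.012,0,0.002],"delta_rot": [0,0,0],"fingers": 255}
    - {"linear": [-0.014,-0.0005,0.0025],"delta_rot": [0,0,0],"fingers": 255}
    - {"linear": [-0.016,-0.0005,0.003],"delta_rot": [0,0,0],"fingers": 255}
    - {"linear": [-0.018,-0.0005,0.003],"delta_rot": [0,0,0],"fingers": 255}
    - {"linear": [-0.02,-0.0005,0.003],"delta_rot": [0,0,0],"fingers": 255}

```text
time: 18.4
tool_pos: [0.4842, 0.1993, 0.046]
tool_rot: [0.024, 0.744, 0.667, -0.024]
contact_force: [0.4, 2.2, 0.5]
gripper_width: -0.001
```

```bash
python3 v.py d3
```

```text
18.4 [0.48424324 0.19926991 0.04598133] [-21.  -57.9] F reader [-2.21  0.13] 0.52
```

View pics/d3t.png

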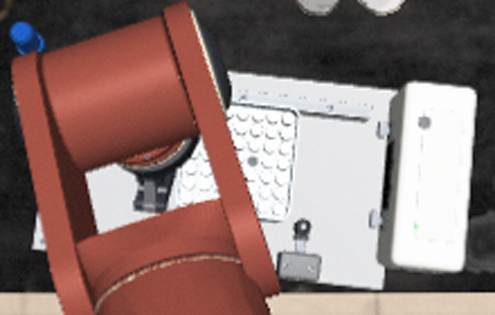

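View pics/d3.png

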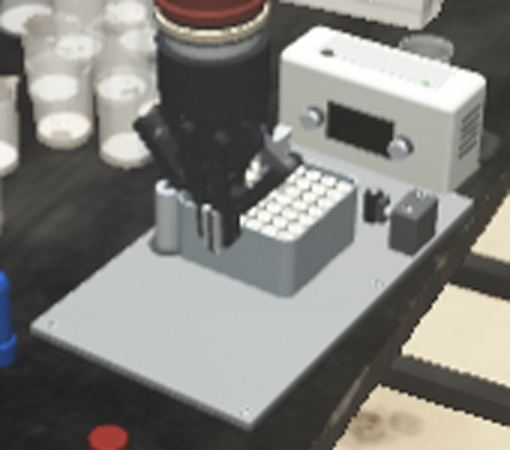

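```bash
python3 - <<'E'
import cv2
a=cv2.imread('pics/d3t.png')[90:240,210:330]; cv2.imwrite('pics/d3z.png',cv2.resize(a,None,fx=4,fy=4))
E
```

```text
(no output)
```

View pics/d3z.png

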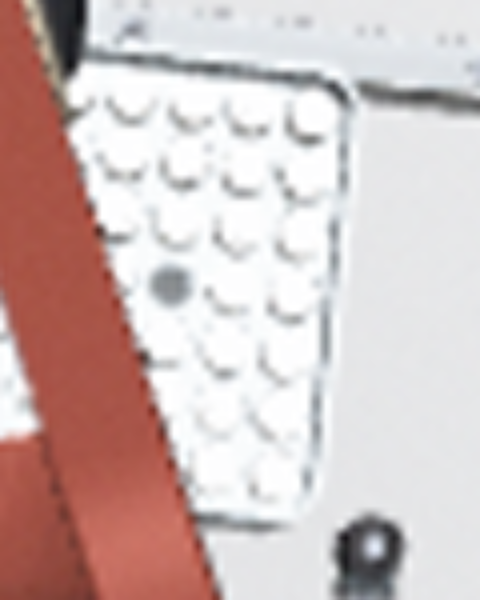

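The box lies along the rail with its leading corner near (300,520) in the zoom, just short of the roller at (368,545). I'll push slowly past the roller.

Emit:
apply_moves:
  commands:
    - {"linear": [-0.002,0,0.0002],"delta_rot": [0,0,0],"fingers": 255}
    - {"linear": [-0.004,0,0.0004],"delta_rot": [0,0,0],"fingers": 255}
    - {"linear": [-0.006,0,0.0006],"delta_rot": [0,0,0],"fingers": 255}
    - {"linear": [-0.008,0,0.0008],"delta_rot": [0,0,0],"fingers": 255}
    - {"linear": [-0.009,0,0.001],"delta_rot": [0,0,0],"fingers": 255}
    - {"linear": [-0.01,0,0.001],"delta_rot": [0,0,0],"fingers": 255}
    - {"linear": [-0.011,0,0.001],"delta_rot": [0,0,0],"fingers": 255}
    - {"linear": [-0.012,0,0.001],"delta_rot": [0,0,0],"fingers": 255}

```text
time: 19.3
tool_pos: [0.4831, 0.1875, 0.046]
tool_rot: [0.024, 0.744, 0.667, -0.024]
contact_force: [-0.3, 2.1, 0.4]
gripper_width: -0.003
```

```bash
python3 v.py d4
```

```text
19.3 [0.48309295 0.18752536 0.04597222] [ -9.2 -57.8] F reader [-2.02 -0.53] 0.37
```

Emit:
apply_moves:
  commands:
    - {"linear": [-0.001,0,0.0001],"delta_rot": [0,0,0],"fingers": 255}
    - {"linear": [-0.002,0,0.0002],"delta_rot": [0,0,0],"fingers": 255}
    - {"linear": [-0.003,0,0.0003],"delta_rot": [0,0,0],"fingers": 255}
    - {"linear": [-0.004,0,0.0004],"delta_rot": [0,0,0],"fingers": 255}
    - {"linear": [-0.005,0,0.0005],"delta_rot": [0,0,0],"fingers": 255}
    - {"linear": [-0.006,0,0.0005],"delta_rot": [0,0,0],"fingers": 255}
    - {"linear": [-0.007,0,0.0005],"delta_rot": [0,0,0],"fingers": 255}
    - {"linear": [-0.008,0,0.0005],"delta_rot": [0,0,0],"fingers": 255}

```text
time: 20.2
tool_pos: [0.4821, 0.1798, 0.046]
tool_rot: [0.024, 0.744, 0.667, -0.024]
contact_force: [0.2, 5.9, 0.6]
gripper_width: -0.003
```

```bash
python3 v.py d5
```

```text
20.2 [0.48209729 0.17980734 0.04600384] [ -1.4 -57.9] F reader [-5.92 -0.49] 0.63
```

View pics/d5t.png

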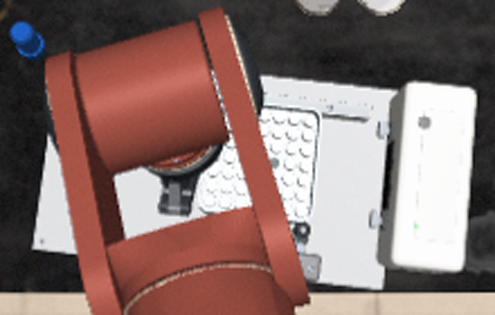

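The force has risen to 6 N as the box meets the roller. Keeping on slowly.

Emit:
apply_moves:
  commands:
    - {"linear": [-0.001,0,0.0001],"delta_rot": [0,0,0],"fingers": 255}
    - {"linear": [-0.002,0,0.0002],"delta_rot": [0,0,0],"fingers": 255}
    - {"linear": [-0.003,0,0.0003],"delta_rot": [0,0,0],"fingers": 255}
    - {"linear": [-0.004,0,0.0004],"delta_rot": [0,0,0],"fingers": 255}
    - {"linear": [-0.005,0,0.0005],"delta_rot": [0,0,0],"fingers": 255}
    - {"linear": [-0.006,0,0.0005],"delta_rot": [0,0,0],"fingers": 255}
    - {"linear": [-0.007,0,0.0005],"delta_rot": [0,0,0],"fingers": 255}
    - {"linear": [-0.008,0,0.0005],"delta_rot": [0,0,0],"fingers": 255}

```text
time: 21.1
tool_pos: [0.4811, 0.1717, 0.046]
tool_rot: [0.024, 0.744, 0.667, -0.024]
contact_force: [-0.6, 5.2, 0.5]
gripper_width: -0.003
```

```bash
python3 v.py d6
```

```text
21.1 [0.4811005  0.17166573 0.04599872] [  6.8 -58. ] F reader [-5.11 -1.14] 0.48
```

View pics/d6t.png

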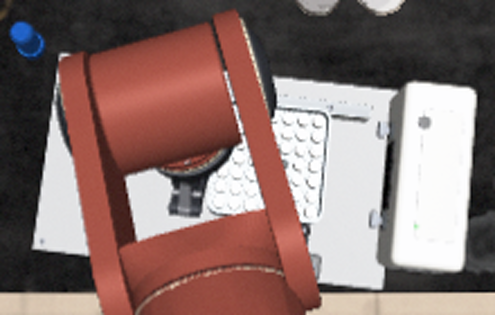

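Past the roller's corner, sliding at about 5 N.

Emit:
apply_moves:
  commands:
    - {"linear": [-0.002,0,0.0002],"delta_rot": [0,0,0],"fingers": 255}
    - {"linear": [-0.004,0,0.0004],"delta_rot": [0,0,0],"fingers": 255}
    - {"linear": [-0.006,0,0.0006],"delta_rot": [0,0,0],"fingers": 255}
    - {"linear": [-0.008,0,0.0008],"delta_rot": [0,0,0],"fingers": 255}
    - {"linear": [-0.01,0,0.001],"delta_rot": [0,0,0],"fingers": 255}
    - {"linear": [-0.012,0,0.0011],"delta_rot": [0,0,0],"fingers": 255}
    - {"linear": [-0.014,0,0.0012],"delta_rot": [0,0,0],"fingers": 255}
    - {"linear": [-0.016,0,0.0013],"delta_rot": [0,0,0],"fingers": 255}

```text
time: 22.0
tool_pos: [0.4796, 0.1556, 0.0459]
tool_rot: [0.024, 0.744, 0.667, -0.024]
contact_force: [-0.8, 6.4, 0.4]
gripper_width: 0.003
```

```bash
python3 v.py d7
```

```text
22.0 [0.4795768  0.15564271 0.04594391] [ 22.9 -57.8] F reader [-6.23 -1.52] 0.4
```

View pics/d7t.png

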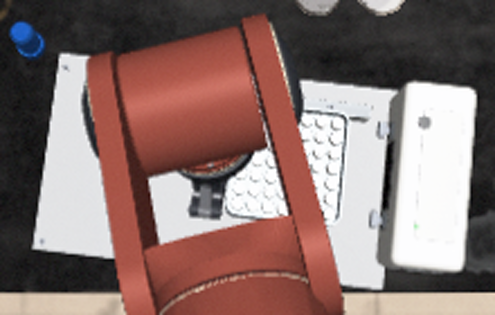

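View pics/d7.png

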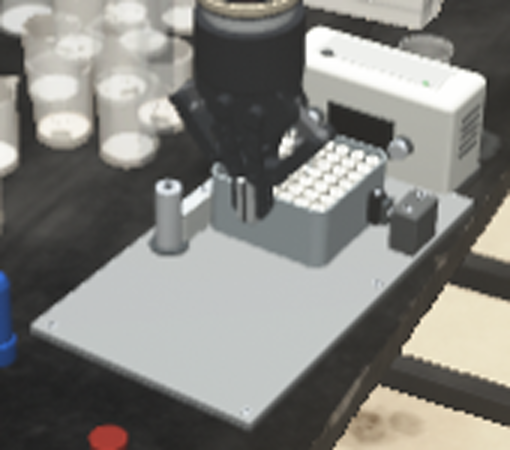

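Emit:
apply_moves:
  commands:
    - {"linear": [-0.002,0,0.0002],"delta_rot": [0,0,0],"fingers": 255}
    - {"linear": [-0.004,0,0.0004],"delta_rot": [0,0,0],"fingers": 255}
    - {"linear": [-0.006,0,0.0006],"delta_rot": [0,0,0],"fingers": 255}
    - {"linear": [-0.008,0,0.0008],"delta_rot": [0,0,0],"fingers": 255}
    - {"linear": [-0.01,0,0.001],"delta_rot": [0,0,0],"fingers": 255}
    - {"linear": [-0.012,0,0.0011],"delta_rot": [0,0,0],"fingers": 255}
    - {"linear": [-0.014,0,0.0012],"delta_rot": [0,0,0],"fingers": 255}
    - {"linear": [-0.015,0,0.0013],"delta_rot": [0,0,0],"fingers": 255}

```text
time: 22.9
tool_pos: [0.478, 0.1412, 0.0459]
tool_rot: [0.024, 0.744, 0.667, -0.024]
contact_force: [-2.3, 6.5, 2.6]
gripper_width: -0.003
```

Emit:
apply_moves:
  commands:
    - {"linear": [-0.0005,0,0],"delta_rot": [0,0,0],"fingers": 255}
    - {"linear": [-0.001,0,0],"delta_rot": [0,0,0],"fingers": 255}
    - {"linear": [-0.0015,0,0.0001],"delta_rot": [0,0,0],"fingers": 255}
    - {"linear": [-0.002,0,0.0001],"delta_rot": [0,0,0],"fingers": 255}
    - {"linear": [-0.0025,0,0.0001],"delta_rot": [0,0,0],"fingers": 255}
    - {"linear": [-0.003,0,0.0002],"delta_rot": [0,0,0],"fingers": 255}
    - {"linear": [-0.0035,0,0.0002],"delta_rot": [0,0,0],"fingers": 255}
    - {"linear": [-0.004,0,0.0003],"delta_rot": [0,0,0],"fingers": 255}

```text
time: 23.7
tool_pos: [0.4775, 0.1373, 0.0459]
tool_rot: [0.023, 0.744, 0.667, -0.024]
contact_force: [-2.1, 6.3, 2.2]
gripper_width: -0.0
```

```bash
python3 v.py d8
```

```text
23.7 [0.47752279 0.13731075 0.04590529] [ 41.3 -57.8] F reader [-6.   -2.74] 2.2
```

View pics/d8t.png

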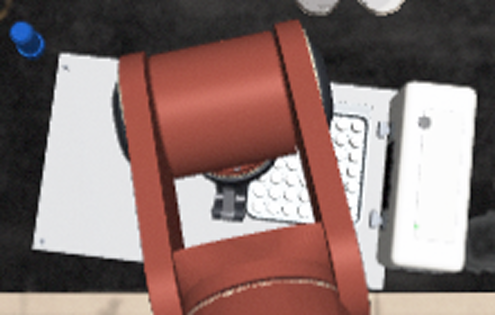

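Emit:
apply_moves:
  commands:
    - {"linear": [-0.0003,0,0],"delta_rot": [0,0,0],"fingers": 255}
    - {"linear": [-0.0006,0,0],"delta_rot": [0,0,0],"fingers": 255}
    - {"linear": [-0.0009,0,0],"delta_rot": [0,0,0],"fingers": 255}
    - {"linear": [-0.0012,0,0],"delta_rot": [0,0,0],"fingers": 255}
    - {"linear": [-0.0015,0,0],"delta_rot": [0,0,0],"fingers": 255}
    - {"linear": [-0.0018,0,0],"delta_rot": [0,0,0],"fingers": 255}
    - {"linear": [-0.0021,0,0],"delta_rot": [0,0,0],"fingers": 255}
    - {"linear": [-0.0024,0,0],"delta_rot": [0,0,0],"fingers": 255}

```text
time: 24.6
tool_pos: [0.4772, 0.1348, 0.0459]
tool_rot: [0.024, 0.744, 0.667, -0.024]
contact_force: [-2.1, 5.8, 2.2]
gripper_width: -0.002
```

Emit:
apply_moves:
  commands:
    - {"linear": [-0.0003,0,0],"delta_rot": [0,0,0],"fingers": 255}
    - {"linear": [-0.0006,0,0],"delta_rot": [0,0,0],"fingers": 255}
    - {"linear": [-0.0008,0,0],"delta_rot": [0,0,0],"fingers": 255}
    - {"linear": [-0.001,0,0],"delta_rot": [0,0,0],"fingers": 255}
    - {"linear": [-0.0012,0,0],"delta_rot": [0,0,0],"fingers": 255}
    - {"linear": [-0.0014,0,0],"delta_rot": [0,0,0],"fingers": 255}
    - {"linear": [-0.0015,0,0],"delta_rot": [0,0,0],"fingers": 255}
    - {"linear": [-0.0015,0,0],"delta_rot": [0,0,0],"fingers": 255}

```text
time: 25.4
tool_pos: [0.477, 0.1332, 0.0459]
tool_rot: [0.024, 0.744, 0.667, -0.024]
contact_force: [-1.7, 5.0, 1.8]
gripper_width: 0.006
```

Still sliding (5-6 N). Continuing in 2 mm calls.

Emit:
apply_moves:
  commands:
    - {"linear": [-0.0003,0,0],"delta_rot": [0,0,0],"fingers": 255}
    - {"linear": [-0.0006,0,0],"delta_rot": [0,0,0],"fingers": 255}
    - {"linear": [-0.0009,0,0],"delta_rot": [0,0,0],"fingers": 255}
    - {"linear": [-0.0012,0,0],"delta_rot": [0,0,0],"fingers": 255}
    - {"linear": [-0.0015,0,0],"delta_rot": [0,0,0],"fingers": 255}
    - {"linear": [-0.0018,0,0],"delta_rot": [0,0,0],"fingers": 255}
    - {"linear": [-0.002,0,0],"delta_rot": [0,0,0],"fingers": 255}
    - {"linear": [-0.002,0,0],"delta_rot": [0,0,0],"fingers": 255}

```text
time: 26.2
tool_pos: [0.4768, 0.131, 0.046]
tool_rot: [0.024, 0.744, 0.667, -0.024]
contact_force: [-1.3, 4.8, 0.6]
gripper_width: -0.002
```

Emit:
apply_moves:
  commands:
    - {"linear": [-0.0003,0,0],"delta_rot": [0,0,0],"fingers": 255}
    - {"linear": [-0.0006,0,0],"delta_rot": [0,0,0],"fingers": 255}
    - {"linear": [-0.0009,0,0],"delta_rot": [0,0,0],"fingers": 255}
    - {"linear": [-0.0012,0,0],"delta_rot": [0,0,0],"fingers": 255}
    - {"linear": [-0.0015,0,0],"delta_rot": [0,0,0],"fingers": 255}
    - {"linear": [-0.0018,0,0],"delta_rot": [0,0,0],"fingers": 255}
    - {"linear": [-0.002,0,0],"delta_rot": [0,0,0],"fingers": 255}
    - {"linear": [-0.002,0,0],"delta_rot": [0,0,0],"fingers": 255}

```text
time: 27.0
tool_pos: [0.4765, 0.1289, 0.046]
tool_rot: [0.024, 0.744, 0.667, -0.024]
contact_force: [-0.8, 5.0, 0.2]
gripper_width: 0.001
```

Emit:
apply_moves:
  commands:
    - {"linear": [-0.0003,0,0],"delta_rot": [0,0,0],"fingers": 255}
    - {"linear": [-0.0006,0,0],"delta_rot": [0,0,0],"fingers": 255}
    - {"linear": [-0.0009,0,0],"delta_rot": [0,0,0],"fingers": 255}
    - {"linear": [-0.0012,0,0],"delta_rot": [0,0,0],"fingers": 255}
    - {"linear": [-0.0015,0,0],"delta_rot": [0,0,0],"fingers": 255}
    - {"linear": [-0.0018,0,0],"delta_rot": [0,0,0],"fingers": 255}
    - {"linear": [-0.002,0,0],"delta_rot": [0,0,0],"fingers": 255}
    - {"linear": [-0.002,0,0],"delta_rot": [0,0,0],"fingers": 255}

```text
time: 27.8
tool_pos: [0.4764, 0.128, 0.0461]
tool_rot: [0.023, 0.744, 0.667, -0.023]
contact_force: [-0.3, 8.5, -0.5]
gripper_width: 0.002
```

```bash
python3 v.py d9; python3 -c "
import cv2
a=cv2.imread('pics/d9t.png')[90:250,230:420]; cv2.imwrite('pics/d9z.png',cv2.resize(a,None,fx=3.7,fy=3.7))"
```

```text
27.8 [0.47640246 0.12802387 0.04607195] [ 50.7 -57.9] F reader [-8.44 -1.25] -0.5
```

View pics/d9z.png

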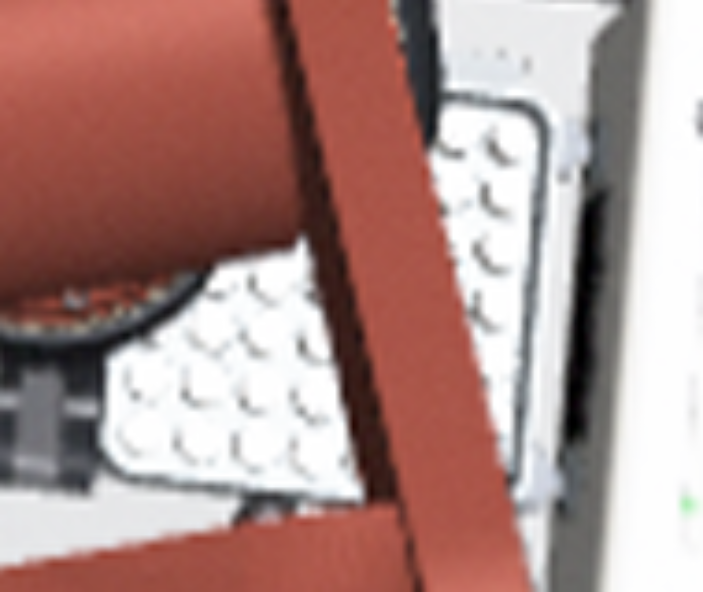

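The stops are felt at TCP x≈50.5: 8.4 N and rising, stiffness about 3 N/mm, against 5 N for sliding. I'll increase the press in small steps.

Emit:
apply_moves:
  commands:
    - {"linear": [-0.0003,0,0],"delta_rot": [0,0,0],"fingers": 255}
    - {"linear": [-0.0006,0,0],"delta_rot": [0,0,0],"fingers": 255}
    - {"linear": [-0.0009,0,0],"delta_rot": [0,0,0],"fingers": 255}
    - {"linear": [-0.0012,0,0],"delta_rot": [0,0,0],"fingers": 255}
    - {"linear": [-0.0015,0,0],"delta_rot": [0,0,0],"fingers": 255}
    - {"linear": [-0.0015,0,0],"delta_rot": [0,0,0],"fingers": 255}
    - {"linear": [-0.0015,0,0],"delta_rot": [0,0,0],"fingers": 255}
    - {"linear": [-0.0015,0,0],"delta_rot": [0,0,0],"fingers": 255}

```text
time: 28.7
tool_pos: [0.4764, 0.1279, 0.0462]
tool_rot: [0.022, 0.744, 0.667, -0.022]
contact_force: [-0.6, 14.4, -2.4]
gripper_width: 0.004
```

Emit:
apply_moves:
  commands:
    - {"linear": [-0.0003,0,0],"delta_rot": [0,0,0],"fingers": 255}
    - {"linear": [-0.0006,0,0],"delta_rot": [0,0,0],"fingers": 255}
    - {"linear": [-0.0009,0,0],"delta_rot": [0,0,0],"fingers": 255}
    - {"linear": [-0.001,0,0],"delta_rot": [0,0,0],"fingers": 255}
    - {"linear": [-0.001,0,0],"delta_rot": [0,0,0],"fingers": 255}
    - {"linear": [-0.001,0,0],"delta_rot": [0,0,0],"fingers": 255}
    - {"linear": [-0.001,0,0],"delta_rot": [0,0,0],"fingers": 255}
    - {"linear": [-0.001,0,0],"delta_rot": [0,0,0],"fingers": 255}

```text
time: 29.5
tool_pos: [0.4764, 0.1278, 0.0463]
tool_rot: [0.022, 0.745, 0.667, -0.021]
contact_force: [0.7, 16.7, -2.9]
gripper_width: -0.003
```

```bash
python3 v.py d10
```

```text
29.5 [0.47641457 0.12782457 0.04628151] [ 50.9 -57.9] F reader [-16.72  -1.12] -2.86
```

View pics/d10.png

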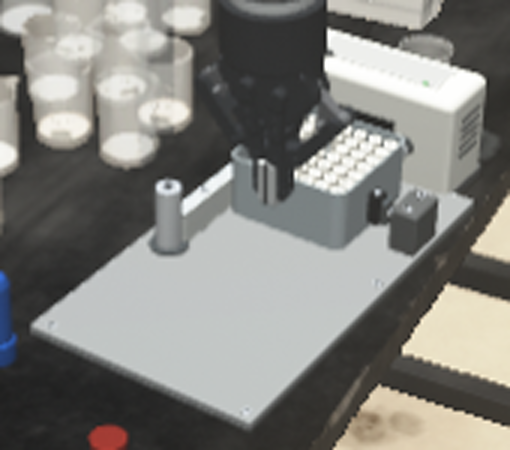

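Emit:
apply_moves:
  commands:
    - {"linear": [-0.0003,0,0],"delta_rot": [0,0,0],"fingers": 255}
    - {"linear": [-0.0006,0,0],"delta_rot": [0,0,0],"fingers": 255}
    - {"linear": [-0.0006,0,0],"delta_rot": [0,0,0],"fingers": 255}
    - {"linear": [-0.0006,0,0],"delta_rot": [0,0,0],"fingers": 255}
    - {"linear": [-0.0006,0,0],"delta_rot": [0,0,0],"fingers": 255}
    - {"linear": [-0.0006,0,0],"delta_rot": [0,0,0],"fingers": 255}
    - {"linear": [-0.0006,0,0],"delta_rot": [0,0,0],"fingers": 255}
    - {"linear": [-0.0006,0,0],"delta_rot": [0,0,0],"fingers": 255}

```text
time: 30.4
tool_pos: [0.4764, 0.1278, 0.0463]
tool_rot: [0.021, 0.745, 0.667, -0.02]
contact_force: [-0.1, 19.4, -3.8]
gripper_width: 0.003
```

Emit:
apply_moves:
  commands:
    - {"linear": [0,0,0],"delta_rot": [0,0,0],"fingers": 255}
    - {"linear": [0,0,0],"delta_rot": [0,0,0],"fingers": 255}
    - {"linear": [0,0,0],"delta_rot": [0,0,0],"fingers": 255}
    - {"linear": [0,0,0],"delta_rot": [0,0,0],"fingers": 255}
    - {"linear": [0,0,0],"delta_rot": [0,0,0],"fingers": 255}
    - {"linear": [0,0,0],"delta_rot": [0,0,0],"fingers": 255}
    - {"linear": [0,0,0],"delta_rot": [0,0,0],"fingers": 255}
    - {"linear": [0,0,0],"delta_rot": [0,0,0],"fingers": 255}

```text
time: 31.2
tool_pos: [0.4764, 0.1278, 0.0463]
tool_rot: [0.021, 0.745, 0.667, -0.02]
contact_force: [0.4, 19.0, -2.8]
gripper_width: -0.002
```

The press held at 19 N for over a second, about 13 N beyond sliding. Now I'll withdraw straight back and lift away.

Emit:
apply_moves:
  commands:
    - {"linear": [0.002,0,0],"delta_rot": [0,0,0],"fingers": 255}
    - {"linear": [0.005,0,0],"delta_rot": [0,0,0],"fingers": 255}
    - {"linear": [0.01,0,0],"delta_rot": [0,0,0],"fingers": 255}
    - {"linear": [0.025,0,-0.001],"delta_rot": [0,0,0],"fingers": 255}
    - {"linear": [0.04,0,-0.002],"delta_rot": [0,0,0],"fingers": 255}
    - {"linear": [0.045,0,-0.03],"delta_rot": [0,0,0],"fingers": 255}
    - {"linear": [0.06,0,-0.07],"delta_rot": [0,0,0],"fingers": 255}
    - {"linear": [0.1,0,-0.1],"delta_rot": [0,0,0],"fingers": 255}

```text
time: 32.0
tool_pos: [0.4882, 0.2301, 0.1417]
tool_rot: [0.025, 0.745, 0.666, -0.024]
contact_force: [0.2, 0.6, 0.0]
gripper_width: 0.001
```

Emit:
apply_moves:
  commands:
    - {"linear": [0.04,0,-0.02],"delta_rot": [0,0,0],"fingers": 255}
    - {"linear": [0.08,0,-0.04],"delta_rot": [0,0,0],"fingers": 255}
    - {"linear": [0.12,0,-0.06],"delta_rot": [0,0,0],"fingers": 255}
    - {"linear": [0.15,0,-0.06],"delta_rot": [0,0,0],"fingers": 255}
    - {"linear": [0.15,0,-0.06],"delta_rot": [0,0,0],"fingers": 255}
    - {"linear": [0.15,0,-0.06],"delta_rot": [0,0,0],"fingers": 255}
    - {"linear": [0.15,0,-0.06],"delta_rot": [0,0,0],"fingers": 255}
    - {"linear": [0.15,0,-0.06],"delta_rot": [0,0,0],"fingers": 255}

```text
time: 32.8
tool_pos: [0.5038, 0.3818, 0.1887]
tool_rot: [0.024, 0.744, 0.667, -0.025]
contact_force: [0.2, -1.4, 0.5]
gripper_width: -0.001
```

```bash
python3 v.py e1; python3 - <<'E'
import cv2
from h import *
b=eyes.grab_frame('top'); cv2.imwrite('pics/e1full.png',b[:,:,::-1])
a=b[205:315,300:425,::-1]; cv2.imwrite('pics/e1z.png',cv2.resize(a,None,fx=5.4,fy=5.4,interpolation=cv2.INTER_CUBIC))
E
```

```text
32.8 [0.50381208 0.38180082 0.18872999] [-204.5  -58.4] F reader [1.38 0.31] 0.46
```

View pics/e1z.png

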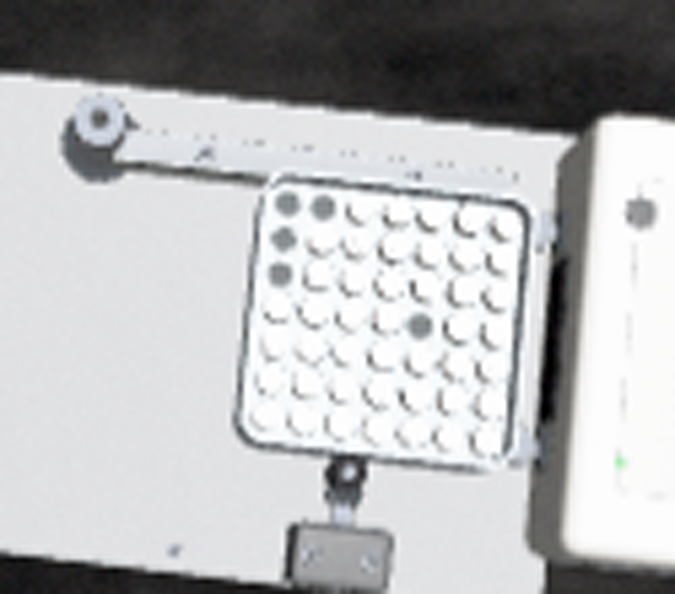

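View pics/e1.png

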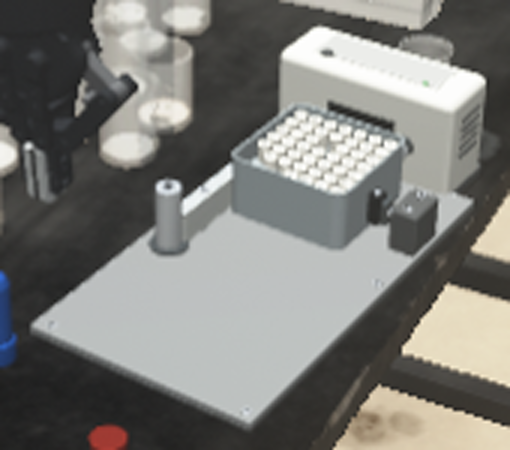

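```bash
python3 - <<'E'
from h import *
c=np.array([(265,174),(532,202),(510,471),(236,444)],float)
b=w2r(plane('top',(c+.5)/5.4-.5+[300,205],.062)); print(b.round(1),b.mean(0).round(1))
e=np.roll(b,-1,0)-b; print(np.linalg.norm(e,axis=1).round(1),np.degrees(np.arctan2(e[:,1],e[:,0])).round(1))
for n,uv in(('stopper',(212,268)),('tube',(241,206))):pass
a=cv2.absdiff(cv2.imread('pics/top0.png'),cv2.imread('pics/e1full.png'))[200:320,130:235]
print((a.max(2)>60).sum())
E
```

```text
[[  62.2  -13.1]
 [ 160.1  -12.8]
 [ 160.3 -110.9]
 [  61.6 -111.9]] [111.1 -62.2]
[97.9 98.1 98.7 98.8] [   0.2  -89.9 -179.4   89.7]
6334
```

View pics/e1full.png

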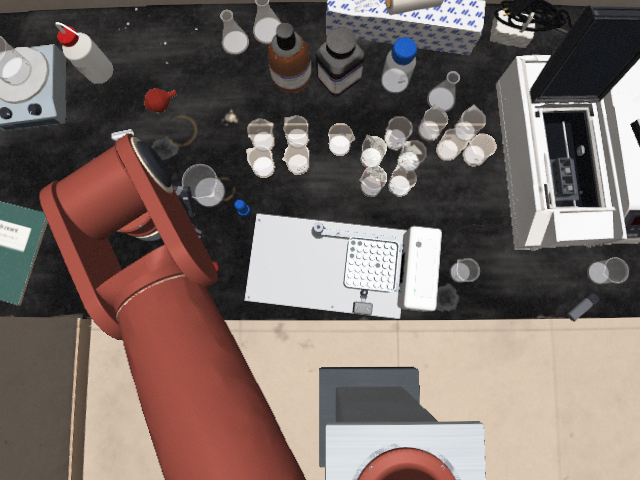

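```bash
python3 - <<'E'
from h import *
print(w2r(plane('top',(np.array([347,473.])+.5)/5.4-.5+[300,205],.044)), w2r(plane('top',(np.array([480,335.])+.5)/3.7-.5+[235,200],.044)))
print(w2r(plane('top',(np.array([99,120.])+.5)/5.4-.5+[300,205],.064)))
f=lambda p,z:(3*(proj('scene',[*r2w(p),z])[0]-[260,180]+.5)-.5).round(0)
for y in(-60,-63): print([f((x+110.5,yy+y),z).tolist() for x,yy,z in((-50,-40,.062),(-40,-50,.062),(-50,-40,.012),(-40,-50,.012),(-50,40,.062))])
a=cv2.imread('pics/e1.png')[80:260,200:440]; cv2.imwrite('pics/e1s.png',cv2.resize(a,None,fx=3.3,fy=3.3,interpolation=cv2.INTER_CUBIC))
a=cv2.imread('pics/e1full.png')[220:305,335:415]; cv2.imwrite('pics/e1y.png',cv2.resize(a,None,fx=7,fy=7,interpolation=cv2.INTER_CUBIC))
E
```

```text
[[ 103.79391658 -117.04290346]] [[ 104.42564957 -113.00067728]]
[[-0.23077899 -0.05458818]]
[[332.0, 194.0], [351.0, 192.0], [329.0, 251.0], [347.0, 249.0], [239.0, 161.0]]
[[335.0, 195.0], [354.0, 193.0], [332.0, 252.0], [351.0, 250.0], [243.0, 163.0]]
```

View pics/e1s.png

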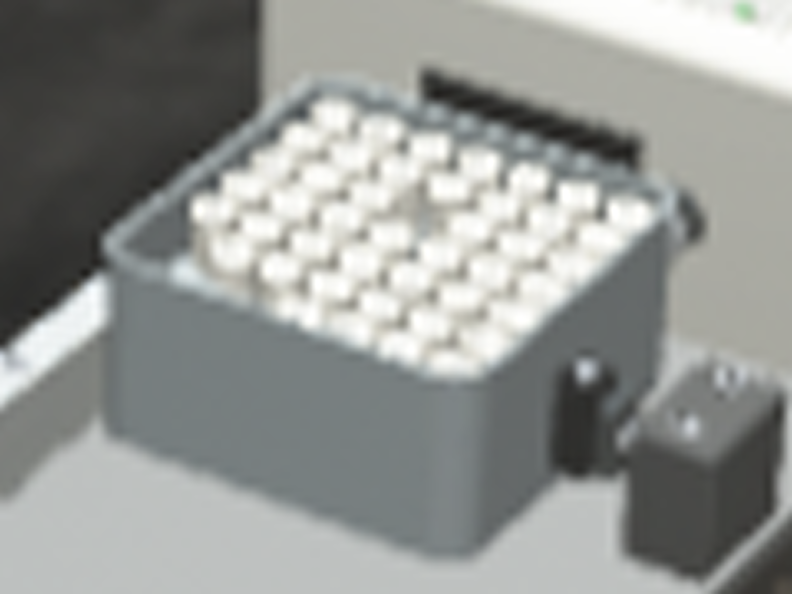

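View pics/e1y.png

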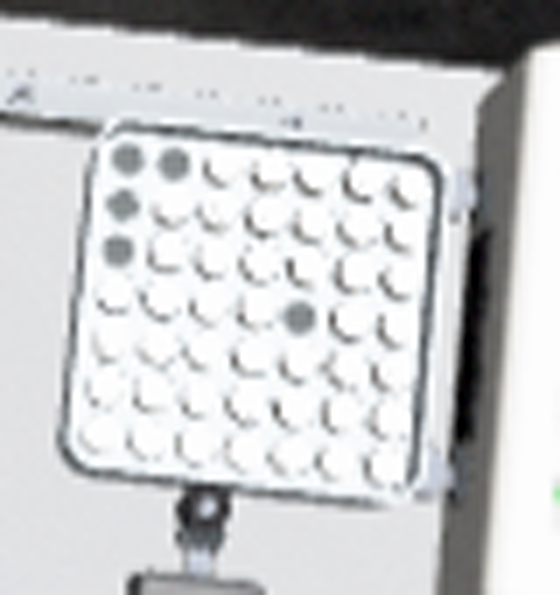

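```bash
python3 - <<'E'
from plant import state, job_done
print(state()['time'],state()['contact_force']); job_done()
E
```

```text
32.95 [-0.36055178 -0.34532849  0.34917473]
the job is handed in; nothing more can be done
```

The box was turned a quarter turn against the corner post, laid along the rail, slid past the roller and pressed home. The job was handed in at about 33 s; no verdict is reported.

**Turning:** With closed fingers I swung the box in short arcs round the post. At about 45–50° of yaw the wrist read about 8 N, squeezing the box against the post. Near the end it stuck at about 4° off with up to about 13 N on the wrist, because finger friction locked it. I backed off and finished the turn along the arc, and it came to about 0.6° from the rail.

**Pressing home:** Sliding took 5–6 N. I felt the stops with the TCP at about x 50.5 in the reader's frame. I then held about 19 N at the wrist for more than a second, roughly 13 N beyond sliding and below the 25 N limit. These are wrist readings at the end of each move, with about 1 N of offset and noise.

**Last checks, after withdrawing the tool:**
- **Angle:** the box edges are within about 0.6° of square.
- **Along the rail:** its centre is at about x 111.
- **Across the rail (checks disagree):** the rim corners put the centre at about y -62, just outside the 2 mm limit. They also measure the 100 mm box as 98 mm, and the calibration is only good to about 2 mm. The roller is pushed out by 4.0 mm, and the scene view agrees, which puts the box flush on the rail at y -60. I trust that more.
- **Surroundings:** the arm is clear and the wrist force is near zero. The stopper, blue tube and beakers look unmoved. I could not see the pen in the last picture because the arm hid it, but the arm never went near it.

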